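# Clamp a potted fossil bone with a cam lever

## Task

Take the fossil bone out of its tray, stand it upright on the dark granite setting plate on its plaster foot and let go; then take it again from above and set it upright, fully down, between the jaws of the blue cam clamp, and let go. With the red lever still open, turn the black nut clockwise until the gauge needle stands in the blue band, then flip the red lever fully over so that the needle rests in the green band: never let the needle reach the red band, and leave the jar, caliper and brush alone.

Things in the scene. Friction and masses are not known exactly. Their poses are not given: they have to be found in the camera images.
- specimen: dark brown fossil limb bone in a square white plaster foot, 140 mm long in all. Origin: centre of the foot's underside; z runs along the bone from foot to head. Foot 50 x 50 mm, 45 mm high; round shaft 28 to 29 mm thick from z = 57 to 100 mm; round head 50 mm thick at z = 122 to 134 mm. At the start it lies in the tray on its foot's side and its head, axis level, 29 mm above the bench.
- shaft (a point): point on the bone's axis 75 mm above the foot's underside (specimen frame axes). The bone with its foot weighs 0.26 to 0.40 kg; its centre of mass lies about 55 mm above the foot's underside.
- tray: black specimen tray with a white liner, fixed to the bench, 220 x 160 mm, walls 21 mm high, floor 4 mm above the bench. Origin: centre of its underside; x along its length.
- plate: dark granite setting plate, fixed, 90 x 90 x 10 mm. Origin: centre of its underside, so its top is at z = 10 mm.
- clamp: cam clamp fixed to the bench; origin on its underside, under the seat; z up. Base plate 12 mm thick, x = -110 to 160 mm, y = -45 to 45 mm. Lever-side jaw face at x = -28 mm, nut-side jaw face at x = 28.6 to 31 mm at the start: a mouth of 56 to 59 mm for the 50 mm foot. Jaws 44 mm wide, tops at z = 50 mm. Blue blocks with tops at z = 50 mm carry the lever (x about -80 mm) and the nut.
- seat (a point): middle of the mouth on the clamp's base plate, 12 mm above the bench (clamp frame axes): where the centre of the foot's underside belongs. Two cheeks (inner faces at y = -29 and 29 mm, tops 42 mm above the bench) flank it. Closing the jaws may shift the foot some 4 mm along x.
- nut_grip (a point): point on the vertical axis of the nut, 74 mm above the bench. Nut: round black knurled knob, 48 mm diameter, 52 to 86 mm above the bench. Clockwise from above closes: its jaw moves 3 mm per rad towards the lever. It starts 0 to 0.8 rad (untold) from its open stop, range 5 rad; some 2.3 to 3.9 rad bring the needle to blue. Friction 0.3 N m; stays where left.
- lever_pivot (a point): the lever's hinge axis, 62 mm above the bench (clamp frame axes); the axis runs along the clamp's y
- lever_grip (a point): point inside the red lever handle, 85 mm from the pivot; moves with the lever; z points along the lever away from the pivot, y along the hinge axis (either sense). Handle 18 mm wide along the hinge axis, 16 mm thick, ends 101 mm from the pivot. At the start its top is about 162 mm above the bench, 50 to 80 mm from the seat's axis: mind the gripper's body.
- lever (a joint): cam lever angle, rad: 0 open, standing up, leaning 0.17 rad from vertical towards the bone; grows as it swings over away from the bone (towards the clamp's -x); 1.5 fully over, handle 0.24 rad above level. Starts 0 to 0.2. Each rad pushes its jaw 3.3 mm towards the nut. Takes about 5 N at the handle; stays where it is left.
- gauge (a joint): needle of the clamping-force gauge, rad, clockwise from above, zero along the clamp's +y: 0.25 rad per mm of squeeze of the lever-side jaw's spring (24 N per rad). Blue band 0.25 to 0.65, green 1.20 to 1.95, red from 2.2. Flipping the lever over adds 0.83 rad per rad of lever, less some 4% give. Reads under 0.15 until both jaws bear on the foot.
- jar: amber glass jar, 48 mm diameter, 75 mm high, bystander; origin under its centre
- caliper: steel caliper lying on the bench, 200 mm long, bystander; origin at its centre
- brush: brush lying on the bench, bystander; origin near its middle
- dial (a point): centre of the gauge's white dial, 72 mm across, facing up, 54 mm above the bench, carried on the lever-side jaw's slide beside the clamp at about x = -60, y = 85 mm in the clamp's frame; it shifts up to 5 mm with the slide

How it is judged:
By the outcome, as a careful person would: the job done as asked, in the order asked, and still so for the second after the job is handed in, with the robot touching nothing.
It also fails if it takes over 72 s, if anything falls off the work surface, if the arm or the gripper's body presses on something with over 40 N, if the wrist force passes 120 N, or if a joint passes its speed limit or range.

## Robot

A 6-joint arm with a two-finger parallel gripper is mounted at the origin on the work surface. World frame = base frame: x ahead of the robot, y to its left, z up, the work surface at z = 0. Lengths are in m, angles in rad, forces in N, time in s.
With the tool pointing down it reaches from about 0.225 to 0.875 m from the base axis. Payload 3.4 kg.
Tool frame: the origin (TCP) lies on the centre line of the jaws, within the pads' length; the fingertips stand 22 mm ahead of it and the grasp point (between the pads) lies 3 mm ahead of it; z points along the fingers, y is the line along which they close (so a half turn about z gives the same grasp; the last joint's range is limited). The gripper opens to 85 mm and grips with 20 to 120 N. Pads are 22 mm wide; open, the fingers measure 114 mm over their backs; the gripper's body (76 mm by 85 mm) begins 54 mm behind the grasp point. The pads swing forward as they close: fully open they stand 13 mm farther back than shut.
Start: joints at [-1.458, 0.276, 1.505, -0, 1.361, -0.121], TCP at [0.133, -0.559, 0.253] pointing down, gripper open.
Joint ranges: [-2.89, 2.89], [-0.75, 2.08], [0.22, 2.7], [-1.18, 4.32], [0.11, 2.71], [-2.7, 2.7]. Speed limits (rad/s): [2.57, 2.57, 3.14, 3.14, 3.14, 3.14].

## Interface

Orientations are given as a unit quaternion [w, x, y, z].
In Python, from rig import manip gives the robot as it stands.
- The arm moves only by the shell command python3 steer.py 'ROWS' [OPENING] [FORCE]. ROWS is a JSON object whose key "increments" holds a list of rows, 1 to 5 of them, each of 4 numbers: dx, dy, dz in m, then a turn about the tool's z in rad; each row shifts and turns the commanded pose from where the row before left it, along the tool's axes as they then stand; what a row does not reach is not made up. A row lasts 1/12 s, in which the tool goes at most 0.0417 m and 0.125 rad, less where a joint would pass 70% of its speed; a pose out of reach is approached as far as the arm can. OPENING is the finger opening in m, set as the command begins (- or left out keeps the last). The fingers move at their own pace and stop on an object; FORCE is the grip in N (left out, the last holds). Time passes only in rows, so rows that do not move let the fingers close. It prints the time, the measured TCP pose, the force, the opening and the grip force at its end. Input that does not fit is refused with a message, and nothing moves.
- manip.get_state(): the state, without advancing time (a new reading comes with each control period).
- manip.get_image(name): name is "scene" or "top" or "wrist"; returns a dict with "img" (420x560x3 uint8, red, green, blue), "camera_matrix" (3x3 intrinsics, pixels), "T" (4x4, takes a point from camera to world coordinates); the wrist camera has in their place "hand_eye" (4x4, takes a point from camera to tool coordinates, whose origin is the TCP and whose axes are the flange's). Camera axes: x right, y down, z forward; pixel columns grow to the right and rows downward; lengths in m; the calibration is good to about 2 mm. The wrist camera is an equidistant fisheye: a pixel r from the principal point sees the ray r / f radians off the axis. A picture is of the moment at which its call begins: read the wrist's pose just before it. There is no depth.
- manip.sign_off(): hands the job in; it is judged then, once.
The state is a dict: "clock": time; "qpos": joint angles; "qd": joint speeds; "effort": joint torques, N m; "position": TCP position; "ee_rot": TCP orientation; "contact_force": force on the tool from outside, world axes, zero at the start; "moment": the same for the moment, N m; "width": finger opening in m; "gripper_force": force on a finger pad.
Only numpy, scipy, OpenCV 4.12 (cv2) and the standard library are available. Lean on these libraries where they do the work, as an engineer would, in place of code of your own. Each camera call takes 0.05 s, during which the arm holds its last target. There are 200 camera calls.

## Working session

There is one attempt and no reset: what is moved stays moved. The work goes in short steps, Python scripts to look and compute and a shell command to move; the robot and the scene stay as the last step left them, time stands still between calls to the robot, and variables do not carry over. Pictures are saved under pics/ and viewed, at most 10 in all, crops included, and the job is handed in when it is done.

```bash
ls; mkdir -p pics; python3 - <<'E'
from rig import manip
import cv2,numpy as np
s=manip.get_state();print(s)
ims=[]
for n in("scene","top"):
    d=manip.get_image(n);cv2.imwrite(f"pics/{n}0.png",d["img"][:,:,::-1]);print(n,d["camera_matrix"],d["T"])
d=manip.get_image("wrist");cv2.imwrite("pics/wrist0.png",d["img"][:,:,::-1]);print(d["camera_matrix"],d["hand_eye"])
E
```

```text
pics
rig.py
steer.py
{'clock': 0.0, 'qpos': array([-1.45799730e+00,  2.76579964e-01,  1.50616514e+00, -1.34254929e-05,
        1.36074421e+00, -1.20999072e-01]), 'qd': array([-0.00201111, -0.000883  , -0.00022205,  0.0011338 , -0.00100863,
        0.00150367]), 'effort': array([ 1.43044883e-03, -4.16765392e+01, -2.45804179e+01, -6.49171470e-04,
        1.09070868e-02, -7.00884897e-06]), 'position': array([ 0.13314426, -0.55883643,  0.25243553]), 'ee_rot': array([-9.48349229e-04,  9.93174473e-01,  1.16634329e-01, -2.67564855e-06]), 'contact_force': array([ 0.03508408, -0.5991356 ,  0.3820847 ]), 'moment': array([-0.03237311,  0.041219  , -0.0325753 ]), 'gripper_force': 0.0, 'width': 0.08537449544871961}
scene [[466.37292901   0.         282.61620209]
 [  0.         466.37292901 208.08545049]
 [  0.           0.           1.        ]] [[ 0.87064869  0.42351373 -0.25021387  0.8878227 ]
 [ 0.49188839 -0.74535152  0.44999659 -0.64216978]
 [ 0.00408244 -0.51486624 -0.85726081  1.21961569]
 [ 0.          0.          0.          1.        ]]
top [[494.88580034   0.         280.66789642]
 [  0.         494.88580034 212.77365134]
 [  0.           0.           1.        ]] [[-0.02793474 -0.99515313  0.09428622  0.48561765]
 [-0.99954288  0.0267173  -0.01415013 -0.05704047]
 [ 0.01156248 -0.0946384  -0.99544457  1.15911453]
 [ 0.          0.          0.          1.        ]]
[[325.1922621    0.         272.86310412]
 [  0.         325.1922621  205.54380534]
 [  0.           0.           1.        ]] [[-8.68580243e-05 -9.44349439e-01 -3.28943961e-01  8.52483628e-02]
 [ 9.99999952e-01  1.55120656e-05 -3.08583961e-04 -3.24490629e-04]
 [ 2.96513691e-04 -3.28943972e-01  9.44349393e-01 -1.22282128e-01]
 [ 0.00000000e+00  0.00000000e+00  0.00000000e+00  1.00000000e+00]]
```

View pics/top0.png

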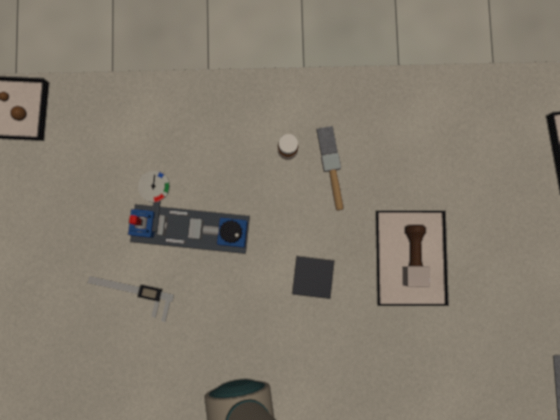

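View pics/scene0.png

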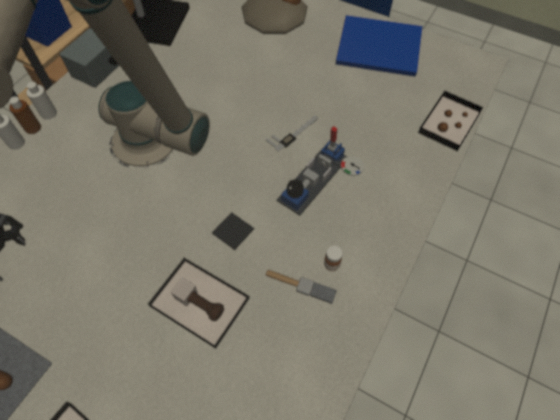

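```bash
cat > h.py <<'E'
import numpy as np,cv2
from rig import manip
C={"scene":(np.array([[466.37292901,0,282.61620209],[0,466.37292901,208.08545049],[0,0,1]]),np.array([[0.87064869,0.42351373,-0.25021387,0.8878227],[0.49188839,-0.74535152,0.44999659,-0.64216978],[0.00408244,-0.51486624,-0.85726081,1.21961569]])),
"top":(np.array([[494.88580034,0,280.66789642],[0,494.88580034,212.77365134],[0,0,1]]),np.array([[-0.02793474,-0.99515313,0.09428622,0.48561765],[-0.99954288,0.0267173,-0.01415013,-0.05704047],[0.01156248,-0.0946384,-0.99544457,1.15911453]]))}
def P(n):
    K,T=C[n];R=T[:,:3].T;return K@np.c_[R,-R@T[:,3]]
def ray(n,uv):
    K,T=C[n];return T[:,3],T[:,:3]@np.linalg.inv(K)@[*uv,1]
def atz(n,uv,z):
    o,d=ray(n,uv);return o+d*(z-o[2])/d[2]
def tri(a,b): # top, scene pixel
    X=cv2.triangulatePoints(P("top"),P("scene"),np.array(a,float).reshape(2,1),np.array(b,float).reshape(2,1)).ravel();return X[:3]/X[3]
def proj(n,X):
    p=P(n)@np.r_[X,1];return p[:2]/p[2]
def grid(img,x,y,w,h,s): # enlarged crop with tick labels
    c=cv2.resize(img[y:y+h,x:x+w,::-1],None,fx=s,fy=s,interpolation=cv2.INTER_CUBIC)
    c=np.clip(c.astype(float)*1.5,0,255).astype(np.uint8)
    for k in range(-x%10,w,10):cv2.line(c,(k*s,0),(k*s,6),(0,255,255),1);cv2.putText(c,str(x+k),(k*s,16),0,.33,(0,255,255),1)
    for k in range(-y%10,h,10):cv2.line(c,(0,k*s),(6,k*s),(0,255,255),1);cv2.putText(c,str(y+k),(8,k*s+4),0,.33,(0,255,255),1)
    return c
E
python3 - <<'E'
from h import *
t=cv2.imread("pics/top0.png")[:,:,::-1];s=cv2.imread("pics/scene0.png")[:,:,::-1]
a=np.hstack([grid(t,125,165,130,100,4),grid(t,375,205,70,100,4)])
cv2.imwrite("pics/ca.png",a)
b=np.hstack([grid(s,270,120,100,95,4),grid(s,148,255,100,95,4)])
cv2.imwrite("pics/cb.png",b);print(a.shape,b.shape)
E
```

```text
(400, 800, 3) (380, 800, 3)
```

View pics/ca.png

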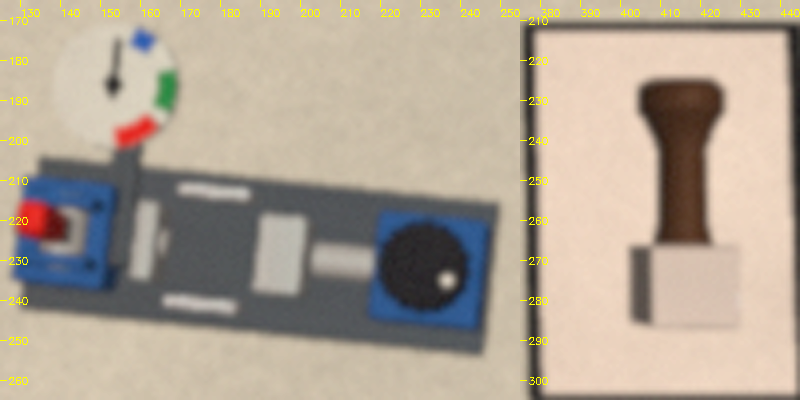

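View pics/cb.png

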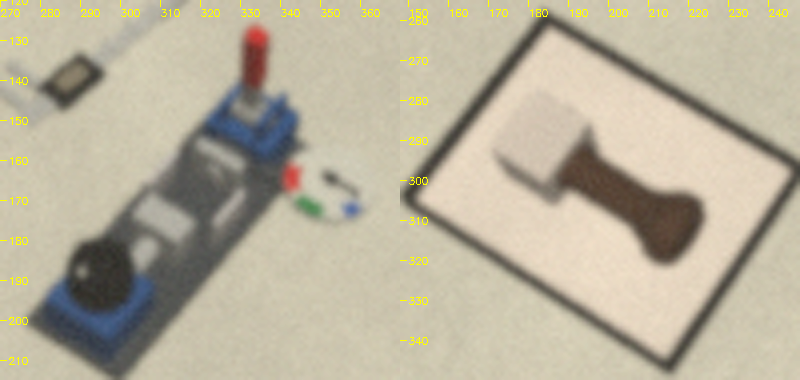

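```bash
python3 - <<'E'
from h import *
np.set_printoptions(precision=4,suppress=True)
print("corners");cs=[atz("top",p,.012) for p in[(135,204.3),(249.3,216.3),(245.8,253.5),(130,241.3)]];print(np.array(cs));c=np.mean(cs,0);
e=[np.linalg.norm(cs[i]-cs[i-1]) for i in range(4)];print(e)
for i,p in enumerate([(135,204.3),(249.3,216.3),(245.8,253.5),(130,241.3)]):print(proj("scene",cs[i]))
ax=(cs[1]+cs[2]-cs[0]-cs[3]);ay=cs[0]+cs[1]-cs[2]-cs[3];print("yaw",np.arctan2(ax[1],ax[0]),np.arctan2(-ay[0],ay[1]))
u=ax/np.linalg.norm(ax);print("center",c,"seat",c-0.025*u)
print("nut",atz("top",(231,231.5),.086),tri((231,231.5),(295,186)))
print("lever top",tri((134.5,219),(334.5,129.2)))
print("dial",atz("top",(153.7,186),.054),tri((153.7,186),(352.5,164.7)))
f=[atz("top",p,.054) for p in[(408,266.5),(430,266.5),(430,287),(408,286.3)]];print("foot",np.array(f),np.mean(f,0),tri((408,266.5),(195.5,286)))
print("foot top c scene",proj("scene",np.mean(f,0)))
for p in[(415.7,262),(415.5,245),(415.3,230)]:x=atz("top",p,.029);print("axis",x,proj("scene",x))
t=[atz("top",p,.021) for p in[(377,211),(445,211),(447,304.5),(378,305)]];print("tray",np.array(t),np.mean(t,0))
t=[atz("top",p,.010) for p in[(297,257),(334,261),(330.5,297.5),(293,293)]];print("plate",np.array(t),np.mean(t,0))
x=atz("top",(313.7,277),.01);print(proj("scene",x))
E
```

```text
corners
[[ 0.6231  0.2646  0.012 ]
 [ 0.588  -0.0002  0.012 ]
 [ 0.502   0.0098  0.012 ]
 [ 0.5375  0.2761  0.012 ]]
[np.float64(0.08640510529898507), np.float64(0.2671103961930305), np.float64(0.0865468505581409), np.float64(0.26868933681121343)]
[347.696 156.739]
[299.2166 213.5138]
[276.0229 199.0695]
[325.6517 144.0124]
yaw -1.7029791630550695 -1.6952907459527524
center [0.5627 0.1376 0.012 ] seat [0.566  0.1623 0.012 ]
nut [0.5494 0.0365 0.086 ] [0.5501 0.0371 0.0837]
lever top [0.5768 0.225  0.1599]
dial [0.6584 0.2109 0.054 ] [0.6585 0.2107 0.056 ]
foot [[ 0.4625 -0.3529  0.054 ]
 [ 0.4612 -0.402   0.054 ]
 [ 0.416  -0.3995  0.054 ]
 [ 0.4189 -0.3506  0.054 ]] [ 0.4396 -0.3762  0.054 ] [ 0.4632 -0.3533  0.0504]
foot top c scene [182.5448 288.443 ]
axis [ 0.4717 -0.3777  0.029 ] [193.7302 297.9468]
axis [ 0.5104 -0.3793  0.029 ] [205.4057 305.3536]
axis [ 0.5447 -0.3807  0.029 ] [215.9491 312.0174]
tray [[ 0.5916 -0.2964  0.021 ]
 [ 0.5873 -0.4545  0.021 ]
 [ 0.3733 -0.4463  0.021 ]
 [ 0.3768 -0.2887  0.021 ]] [ 0.4822 -0.3715  0.021 ]
plate [[ 0.4907 -0.1083  0.01  ]
 [ 0.4791 -0.1936  0.01  ]
 [ 0.3959 -0.1824  0.01  ]
 [ 0.4086 -0.0965  0.01  ]] [ 0.4436 -0.1452  0.01  ]
[232.5534 229.9844]
```

```bash
cat >> h.py <<'E'
def go(x,y,z,ang):
    s=manip.get_state();w,a,b,c=s["ee_rot"];p=s["position"]
    R=np.array([[1-2*(b*b+c*c),2*(a*b-w*c),2*(a*c+w*b)],[2*(a*b+w*c),1-2*(a*a+c*c),2*(b*c-w*a)],[2*(a*c-w*b),2*(b*c+w*a),1-2*(a*a+b*b)]])
    yaw=np.arctan2(R[1,0],R[0,0]);
    print("t %.2f"%s["clock"],"pos",p.round(4),"yaw %.3f"%yaw,"turn %.3f"%(yaw-ang),"delta now",(R.T@(np.array([x,y,z])-p)).round(4), "delta after turn",end=" ")
    d=np.array([x,y,z])-p;print(np.round([d@[np.cos(ang),np.sin(ang),0],d@[np.sin(ang),-np.cos(ang),0],-d[2]],4),"F",s["contact_force"].round(1),"w %.4f"%s["width"])
E
python3 steer.py '{"increments":[[0, 0, 0, 0.0917], [0, 0, 0, 0.0917], [0, 0, 0, 0.0917], [0.0335, -0.01775, 0, 0], [0.0335, -0.01775, 0, 0]]}' .085
python3 steer.py '{"increments":[[0.0335, -0.01775, 0, 0], [0.0335, -0.01775, 0, 0], [0.0335, -0.01775, 0, 0], [0.0335, -0.01775, 0, 0], [0.0335, -0.01775, 0, 0]]}'
python3 steer.py '{"increments":[[0.0335, -0.01775, 0, 0], [0.0335, -0.01775, 0, 0], [0.0335, -0.01775, 0, 0], [0.0335, -0.01775, 0, 0], [0, 0, 0.03, 0]]}'
python3 steer.py '{"increments":[[0, 0, 0.04, 0], [0, 0, 0.04, 0], [0, 0, 0.01, 0], [0, 0, 0, 0]]}'
python3 -c "
from h import *
go(.509,-.379,.034,-.041)"
```

```text
clock: 0.57
position: [0.2009, -0.527, 0.2528]
ee_rot: [-0.0, 1.0, -0.023, -0.0]
contact_force: [0.9, -0.6, 0.5]
width: 0.085
gripper_force: 0.0
clock: 0.98
position: [0.374, -0.4437, 0.2531]
ee_rot: [-0.0, 1.0, -0.021, -0.0]
contact_force: [-0.6, -0.9, -0.8]
width: 0.0853
gripper_force: 0.0
clock: 1.4
position: [0.5184, -0.3784, 0.2283]
ee_rot: [0.003, 1.0, -0.018, 0.007]
contact_force: [1.9, -2.1, 0.9]
width: 0.0849
gripper_force: 0.0
clock: 1.73
position: [0.5075, -0.3776, 0.1294]
ee_rot: [-0.003, 1.0, -0.021, -0.003]
contact_force: [0.7, 0.4, -0.0]
width: 0.0852
gripper_force: 0.0
t 1.73 pos [ 0.5075 -0.3776  0.1294] yaw -0.041 turn -0.000 delta now [0.0022 0.0019 0.0954] delta after turn [0.0016 0.0013 0.0954] F [ 0.7  0.4 -0. ] w 0.0852
```

```bash
python3 steer.py '{"increments":[[0.002, 0.001, 0.03, 0], [0, 0, 0.03, 0], [0, 0, 0.02, 0], [0, 0, 0.015, 0], [0, 0, 0, 0]]}'
python3 steer.py '{"increments":[[0, 0, 0, 0], [0, 0, 0, 0], [0, 0, 0, 0], [0, 0, 0, 0], [0, 0, 0, 0]]}' 0 25
python3 steer.py '{"increments":[[0, 0, 0, 0], [0, 0, 0, 0], [0, 0, 0, 0], [0, 0, 0, 0], [0, 0, 0, 0]]}'
python3 -c "
from h import *
go(.509,-.379,.034,-.041)"
```

```text
clock: 2.15
position: [0.511, -0.3807, 0.0376]
ee_rot: [-0.001, 1.0, -0.021, -0.001]
contact_force: [-1.7, 0.4, 0.5]
width: 0.0852
gripper_force: 0.0
clock: 2.57
position: [0.5123, -0.3813, 0.0401]
ee_rot: [0.001, 1.0, -0.021, 0.001]
contact_force: [-0.4, 1.6, 5.2]
width: 0.0298
gripper_force: 22.7
clock: 2.98
position: [0.5123, -0.3813, 0.0401]
ee_rot: [0.001, 1.0, -0.021, 0.001]
contact_force: [0.7, 0.8, 7.0]
width: 0.0296
gripper_force: 22.7
t 2.98 pos [ 0.5123 -0.3813  0.0401] yaw -0.041 turn -0.000 delta now [-0.0034 -0.0022  0.0061] delta after turn [-0.0034 -0.0022  0.0061] F [0.7 0.8 7. ] w 0.0296
```

```bash
python3 steer.py '{"increments":[[0, 0, -0.015, 0], [0, 0, -0.02, 0], [0, 0, -0.02, 0], [0, 0, -0.02, 0], [0, 0, -0.02, 0]]}'
python3 steer.py '{"increments":[[0, 0, -0.02, 0], [0, 0, -0.02, 0], [0, 0, 0, 0], [0, 0, 0, 0]]}'
python3 - <<'E'
from h import *
go(.4436,-.1452,.11,-.041)
d=manip.get_image("scene")["img"]; e=manip.get_image("top")["img"]
cv2.imwrite("pics/l1.png",np.hstack([grid(d,140,200,100,120,4),grid(e,380,190,100,120,4)]))
E
```

```text
clock: 3.4
position: [0.5109, -0.38, 0.1334]
ee_rot: [-0.001, 1.0, -0.021, -0.001]
contact_force: [0.6, -0.0, -3.5]
width: 0.0273
gripper_force: 24.4
clock: 3.73
position: [0.5116, -0.3807, 0.1736]
ee_rot: [0.001, 1.0, -0.021, 0.001]
contact_force: [0.2, 0.7, -3.5]
width: 0.0273
gripper_force: 24.7
t 3.73 pos [ 0.5116 -0.3807  0.1736] yaw -0.041 turn -0.000 delta now [-0.0777 -0.2326  0.0633] delta after turn [-0.0776 -0.2325  0.0636] F [ 0.2  0.7 -3.5] w 0.0273
```

View pics/l1.png

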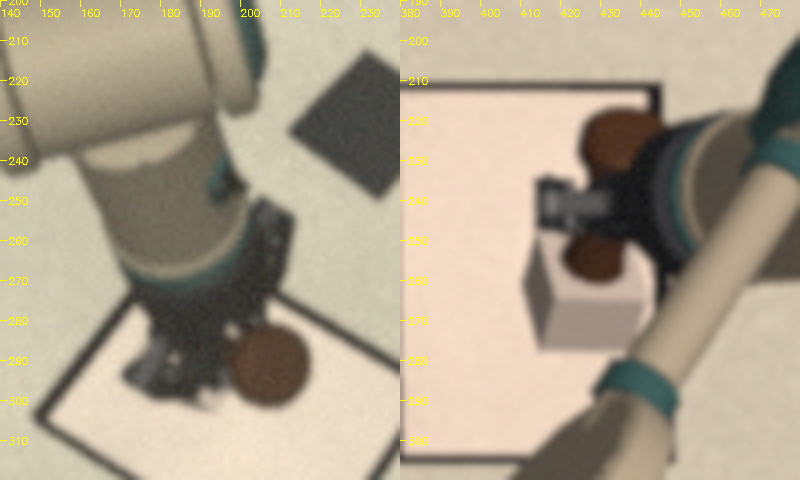

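```bash
python3 - <<'E'
from h import *
p=np.array([.5116,-.3807,.1706])
for th in np.radians([30,40,50,60,70,80]):
  a=np.array([np.cos(th)*.999,-.041*np.cos(th),np.sin(th)]);b=np.array([-np.sin(th),0.,np.cos(th)]);y=np.array([.041,.999,0])
  print(np.degrees(th).round(),"head sc",proj("scene",p+a*.046).round(1),"top",proj("top",p+a*.040).round(1),"footTop corners",[proj("top",p+a*(s-.092)+b*.025*k+y*.025).round(1).tolist() for s,k in((.045,1),(0,1),(.045,-1))])
E
```

```text
30.0 head sc [209.6 291. ] top [439.1 224.3] footTop corners [[424.1, 268.8], [421.0, 287.9], [417.2, 256.4]]
40.0 head sc [207.6 289. ] top [440.1 226.1] footTop corners [[422.8, 268.2], [418.8, 284.7], [416.5, 252.4]]
50.0 head sc [205.3 286.8] top [441.  228.5] footTop corners [[421.5, 266.7], [416.8, 280.4], [416.0, 248.2]]
60.0 head sc [202.7 284.7] top [441.8 231.3] footTop corners [[420.3, 264.6], [415.1, 275.1], [415.7, 243.9]]
70.0 head sc [199.9 282.5] top [442.3 234.5] footTop corners [[419.3, 261.9], [413.7, 269.0], [415.7, 239.5]]
80.0 head sc [197.1 280.5] top [442.7 237.9] footTop corners [[418.4, 258.6], [412.5, 262.3], [415.9, 235.1]]
```

```bash
python3 steer.py '{"increments":[[0, -0.015, 0, 0], [0, -0.035, 0, 0], [0, -0.04, 0, 0], [0, -0.04, 0, 0], [0, -0.04, 0, 0]]}' 0 20
python3 steer.py '{"increments":[[0, -0.033, 0, 0], [0, -0.02, 0, 0], [0, -0.01, 0, 0], [0, 0, 0, 0]]}'
python3 steer.py '{"increments":[[-0.0415, 0, 0, 0], [-0.02, 0, 0, 0], [-0.01, 0, 0, 0], [-0.006, 0, 0, 0], [0, 0, 0, 0]]}'
python3 steer.py '{"increments":[[0, 0, 0, 0], [0, 0, 0, 0]]}'
python3 - <<'E'
from h import *
go(.4436,-.1452,.11,-.041)
d=manip.get_image("scene")["img"]; e=manip.get_image("top")["img"]
u,v=proj("scene",[.444,-.145,.12]).astype(int);a,b=proj("top",[.444,-.145,.12]).astype(int)
cv2.imwrite("pics/l2.png",np.hstack([grid(d,u-50,v-60,100,120,4),grid(e,a-50,b-60,100,120,4)]))
E
```

```text
clock: 4.25
position: [0.517, -0.2079, 0.1715]
ee_rot: [-0.001, 1.0, -0.021, -0.002]
contact_force: [1.5, -0.0, -3.6]
width: 0.0276
gripper_force: 24.9
clock: 4.58
position: [0.52, -0.1449, 0.1722]
ee_rot: [-0.001, 1.0, -0.019, -0.001]
contact_force: [0.4, -0.5, -3.8]
width: 0.0273
gripper_force: 24.7
clock: 5.0
position: [0.443, -0.1456, 0.1733]
ee_rot: [0.0, 1.0, -0.021, 0.0]
contact_force: [0.4, -0.2, -3.7]
width: 0.027
gripper_force: 21.8
clock: 5.17
position: [0.4452, -0.1456, 0.1736]
ee_rot: [0.0, 1.0, -0.021, 0.001]
contact_force: [-0.1, 0.5, -4.3]
width: 0.0272
gripper_force: 21.4
t 5.17 pos [ 0.4452 -0.1456  0.1736] yaw -0.042 turn -0.001 delta now [-0.0017 -0.0004  0.0636] delta after turn [-0.0016 -0.0003  0.0636] F [-0.1  0.5 -4.3] w 0.0272
```

View pics/l2.png

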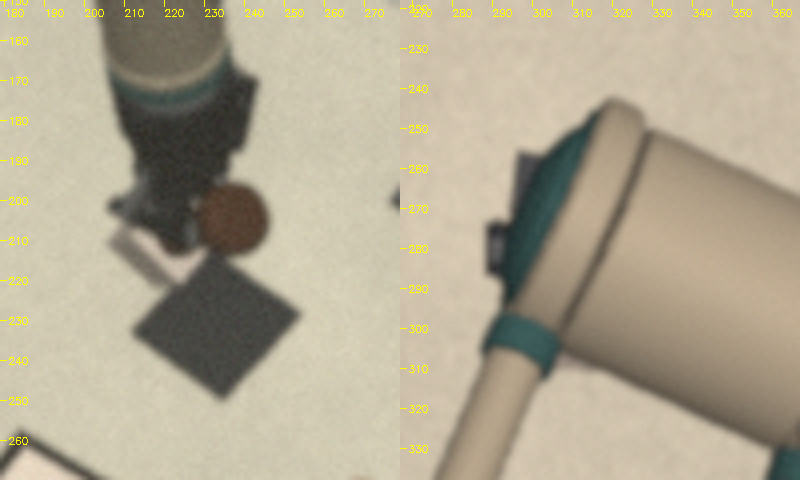

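```bash
python3 - <<'E'
from h import *
p=np.array([.4452,-.1456,.1706])
for th in np.radians([50,60,65,70,75,80,85,90]):
  a=np.array([np.cos(th)*.999,-.041*np.cos(th),np.sin(th)]);b=np.array([-np.sin(th),.041*np.sin(th),np.cos(th)]);y=np.array([.041,.999,0])
  print(np.degrees(th).round(),"head",proj("scene",p+a*.046).round(1),[proj("scene",p+a*(s-.092)+b*.025*k+y*.025*j).round(1).tolist() for s,k,j in((.045,1,-1),(.045,-1,-1),(0,1,-1),(0,-1,-1))])
E
```

```text
50.0 head [235.7 199.4] [[207.9, 203.8], [220.9, 216.4], [201.2, 205.6], [213.8, 217.8]]
60.0 head [233.5 197.3] [[209.6, 206.1], [223.7, 218.1], [204.9, 209.7], [218.6, 221.3]]
65.0 head [232.3 196.3] [[210.6, 207.3], [225.1, 218.9], [206.9, 211.8], [221.0, 223.0]]
70.0 head [231.  195.3] [[211.6, 208.5], [226.4, 219.6], [209.1, 213.8], [223.4, 224.5]]
75.0 head [229.8 194.4] [[212.7, 209.7], [227.8, 220.2], [211.3, 215.7], [225.9, 226.0]]
80.0 head [228.5 193.5] [[213.9, 210.8], [229.1, 220.7], [213.6, 217.6], [228.3, 227.3]]
85.0 head [227.2 192.7] [[215.2, 212.0], [230.4, 221.2], [216.0, 219.4], [230.7, 228.4]]
90.0 head [225.9 192. ] [[216.5, 213.1], [231.6, 221.5], [218.4, 221.2], [233.0, 229.5]]
```

```bash
python3 - <<'E'
from h import *
from scipy.optimize import least_squares
def model(q):
  o=q[:3];th=q[3];a=np.array([np.cos(th)*.999,-.041*np.cos(th),np.sin(th)]);b=np.array([-np.sin(th),.041*np.sin(th),np.cos(th)]);y=np.array([.041,.999,0])
  f=lambda s,k,j:o+a*(s-.092)+b*.025*k+y*.025*j
  return f
def fit(obs,p0):
  r=lambda q:np.concatenate([(proj(c,model(q)(s,k,j))-uv) for c,s,k,j,uv in obs])
  q=least_squares(r,[*p0,1.0]);print(q.x.round(4),np.degrees(q.x[3]).round(1),q.fun.round(1))
fit([("scene",.13,0,0,(237.5,204.5)),("scene",.045,1,-1,(209.5,207)),("scene",0,1,-1,(206,210.8)),("scene",0,-1,-1,(220.2,222))],[.445,-.146,.17])
fit([("scene",.13,0,0,(206.5,291.5)),("top",.045,1,1,(419.3,265)),("top",0,1,1,(415.2,277.5)),("top",.045,-1,1,(415,248.8)),("top",.13,0,0,(434.5,225))],[.51,-.38,.17])
E
```

```text
[ 0.4579 -0.1491  0.1667  0.9263] 53.1 [-0.2 -1.4  2.3  1.3 -0.5 -0.3 -1.7  0.5]
[ 0.5174 -0.3809  0.1507  0.7914] 45.3 [ 1.4  0.4 -0.5 -0.5 -0.5  1.9 -1.2 -1.1  2.5  0.8]
```

```bash
python3 steer.py '{"increments":[[0.01, 0, 0, 0], [0.025, 0, 0, 0], [0.0415, 0, 0, 0], [0, 0, 0, 0], [0, 0, 0, 0]]}'
python3 steer.py '{"increments":[[-0.0415, 0, 0, 0], [-0.02, 0, 0, 0], [-0.01, 0, 0, 0], [-0.005, 0, 0, 0], [0, 0, 0, 0]]}'
python3 steer.py '{"increments":[[0.01, 0, 0, 0], [0.025, 0, 0, 0], [0.0415, 0, 0, 0], [0, 0, 0, 0], [0, 0, 0, 0]]}'
python3 steer.py '{"increments":[[-0.0415, 0, 0, 0], [-0.02, 0, 0, 0], [-0.01, 0, 0, 0], [-0.005, 0, 0, 0], [0, 0, 0, 0]]}'
python3 steer.py '{"increments":[[0.01, 0, 0, 0], [0.017, 0, 0, 0], [0.0255, 0, 0, 0], [0, 0, 0, 0], [0, 0, 0, 0]]}'
python3 - <<'E'
from h import *
go(.4436,-.1452,.11,-.041)
d=manip.get_image("scene")["img"]; w=manip.get_image("wrist")["img"]
cv2.imwrite("pics/l3.png",np.hstack([grid(d,190,150,90,105,4),grid(w,180,190,200,210,2)]))
E
```

```text
clock: 5.68
position: [0.5237, -0.1482, 0.1728]
ee_rot: [0.0, 1.0, -0.02, 0.001]
contact_force: [-0.2, 0.6, -3.4]
width: 0.0272
gripper_force: 20.2
clock: 6.1
position: [0.4432, -0.1446, 0.1736]
ee_rot: [0.0, 1.0, -0.021, 0.0]
contact_force: [-1.1, -1.1, -4.2]
width: 0.0266
gripper_force: 21.8
clock: 6.52
position: [0.5248, -0.1485, 0.1731]
ee_rot: [0.0, 1.0, -0.02, 0.002]
contact_force: [-1.7, -0.4, -3.7]
width: 0.0267
gripper_force: 21.1
clock: 6.93
position: [0.4437, -0.1447, 0.1737]
ee_rot: [0.0, 1.0, -0.021, 0.001]
contact_force: [-0.2, -0.8, -4.3]
width: 0.0266
gripper_force: 21.2
clock: 7.35
position: [0.4998, -0.1474, 0.1734]
ee_rot: [0.0, 1.0, -0.02, 0.002]
contact_force: [-0.6, 0.6, -3.5]
width: 0.0265
gripper_force: 21.7
t 7.35 pos [ 0.4998 -0.1474  0.1734] yaw -0.040 turn 0.001 delta now [-0.0565 -0.      0.0632] delta after turn [-0.0563  0.0001  0.0634] F [-0.6  0.6 -3.5] w 0.0265
```

View pics/l3.png

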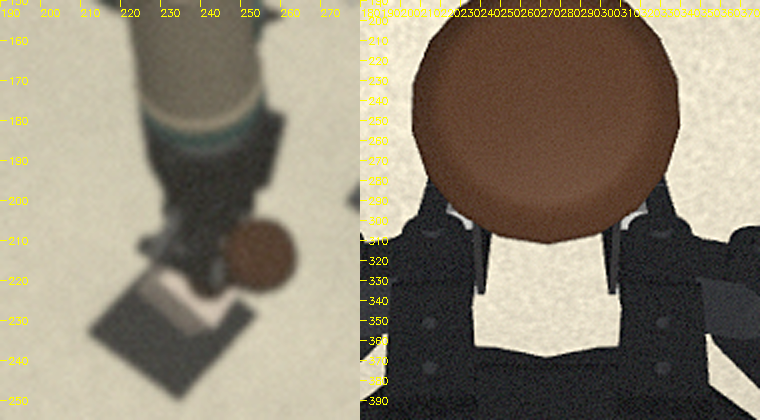

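```bash
python3 steer.py '{"increments":[[-0.01, 0, 0.02, 0], [0, 0, 0.03, 0], [0, 0, 0.008, 0], [0, 0, 0, 0], [0, 0, 0, 0]]}'|sed -n 2,4p
python3 steer.py '{"increments":[[0, 0, 0.003, 0], [0, 0, 0, 0]]}'|sed -n 2,4p
python3 steer.py '{"increments":[[0, 0, 0.003, 0], [0, 0, 0, 0]]}'|sed -n 2,4p
python3 steer.py '{"increments":[[0, 0, 0.003, 0], [0, 0, 0, 0]]}'|sed -n 2,4p
python3 steer.py '{"increments":[[0, 0, 0.003, 0], [0, 0, 0, 0]]}'|sed -n 2,4p
```

```text
position: [0.4857, -0.1463, 0.1154]
ee_rot: [-0.0, 1.0, -0.021, -0.001]
contact_force: [-0.7, 0.6, -3.9]
position: [0.4886, -0.1469, 0.1143]
ee_rot: [0.001, 1.0, -0.021, 0.003]
contact_force: [1.6, 1.4, 4.2]
position: [0.4913, -0.1474, 0.1131]
ee_rot: [0.001, 1.0, -0.021, 0.006]
contact_force: [4.2, 2.0, 11.7]
position: [0.488, -0.147, 0.1084]
ee_rot: [0.001, 1.0, -0.021, 0.002]
contact_force: [0.3, -0.2, -0.3]
position: [0.4854, -0.1462, 0.1031]
ee_rot: [-0.0, 1.0, -0.021, -0.001]
contact_force: [0.6, 0.0, -0.5]
```

```bash
python3 steer.py '{"increments":[[-0.006, 0, 0, 0], [-0.006, 0, 0, 0], [-0.006, 0, -0.001, 0]]}'|sed -n 2,4p
python3 steer.py '{"increments":[[-0.006, 0, -0.001, 0], [-0.006, 0, -0.001, 0], [0, 0, 0, 0]]}'|sed -n 2,4p
python3 - <<'E'
from h import *
go(.4436,-.1452,.11,-.041)
d=manip.get_image("scene")["img"]; w=manip.get_image("wrist")["img"]
cv2.imwrite("pics/l4.png",np.hstack([grid(d,180,150,90,105,4),grid(w,180,190,200,210,2)]))
E
```

```text
position: [0.4667, -0.1453, 0.1038]
ee_rot: [-0.0, 1.0, -0.021, -0.001]
contact_force: [-0.0, 0.0, 0.2]
position: [0.4543, -0.1448, 0.1064]
ee_rot: [-0.0, 1.0, -0.021, -0.001]
contact_force: [-0.4, 0.1, -0.0]
t 9.03 pos [ 0.4543 -0.1448  0.1064] yaw -0.042 turn -0.001 delta now [-0.0107  0.0008 -0.0036] delta after turn [-0.0107  0.0008 -0.0036] F [-0.4  0.1 -0. ] w 0.0002
```

View pics/l4.png

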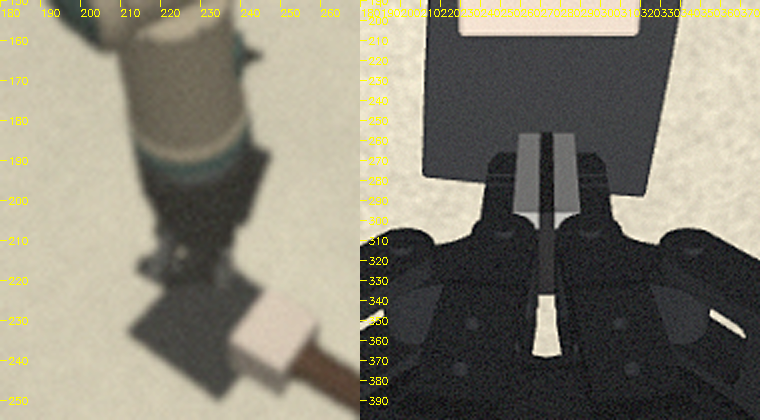

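```bash
python3 steer.py '{"increments":[[0, 0, -0.03, 0], [0, 0, -0.04, 0], [-0.02, 0.02, -0.03, 0], [-0.04, 0, 0, 0], [-0.04, 0, 0, 0]]}' .085 |sed -n 2p
python3 steer.py '{"increments":[[-0.02, 0.036, 0, 0], [0, 0.04, 0, 0], [0, 0.04, 0, 0], [0, 0.02, 0, 0], [0, 0, 0, 0]]}' .085|sed -n 2p
python3 - <<'E'
from h import *
d=manip.get_image("scene")["img"]; e=manip.get_image("top")["img"]
cv2.imwrite("pics/s5.png",d[:,:,::-1]);cv2.imwrite("pics/t5.png",e[:,:,::-1])
cv2.imwrite("pics/l5.png",np.hstack([grid(d,205,190,100,120,4),grid(e,285,190,100,120,4)]))
E
```

```text
position: [0.3568, -0.1628, 0.2085]
position: [0.3304, -0.3012, 0.2068]
```

View pics/l5.png

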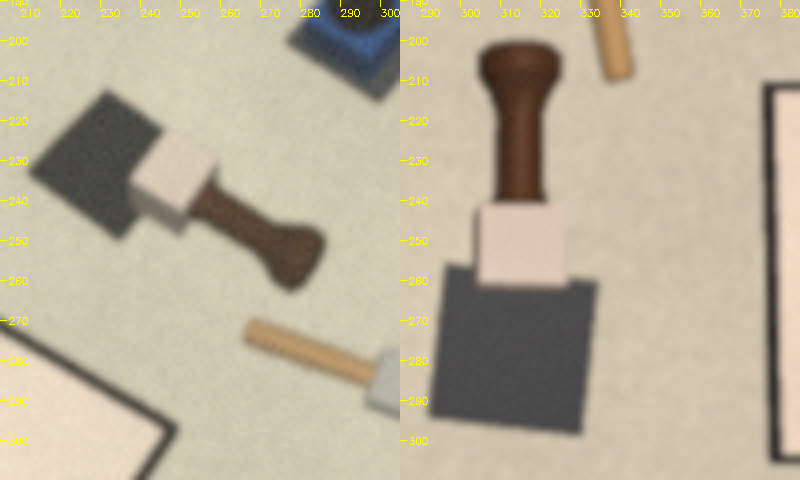

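```bash
python3 - <<'E'
from h import *
np.set_printoptions(precision=4,suppress=True)
print("head tri",tri((315,207),(279.5,254.5)),"atz",atz("top",(315,207),.025),"end",atz("top",(315,200.5),.025))
for p in[(304.5,240.7),(326,240.7),(304,261),(327,261.7)]:print("foot",atz("top",p,.056))
print("shaft",atz("top",(315,236),.03),"brush",atz("top",(336,210),.012))
print("foot corner tri",tri((304.5,240.7),(259,231)))
h=atz("top",(315,207),.025)
go(h[0]-.002,h[1]+.001,.036,-.03)
E
```

```text
head tri [ 0.6053 -0.1523  0.0233] atz [ 0.6043 -0.1527  0.025 ] end [ 0.6194 -0.1532  0.025 ]
foot [ 0.5262 -0.1241  0.056 ]
foot [ 0.5249 -0.172   0.056 ]
foot [ 0.4812 -0.1215  0.056 ]
foot [ 0.4782 -0.1725  0.056 ]
shaft [ 0.5372 -0.15    0.03  ] brush [ 0.5973 -0.2026  0.012 ]
foot corner tri [ 0.5256 -0.1253  0.0468]
t 10.07 pos [ 0.3296 -0.2965  0.2061] yaw -0.043 turn -0.013 delta now [ 0.2662 -0.1563  0.1701] delta after turn [ 0.2682 -0.1529  0.1701] F [ 0.6 -0.1  0.5] w 0.0855
```

```bash
python3 steer.py '{"increments":[[0.0336, -0.0196, 0, 0], [0.0336, -0.0196, 0, 0], [0.0336, -0.0196, 0, 0], [0.0336, -0.0196, 0, 0], [0.0336, -0.0196, 0, 0]]}' .058 25 |sed -n 2p
python3 steer.py '{"increments":[[0.0336, -0.0196, 0, 0], [0.0336, -0.0196, 0, 0], [0.0336, -0.0196, 0, 0], [0, 0, 0.03, 0], [0, 0, 0.04, 0]]}'|sed -n 2p
python3 steer.py '{"increments":[[0, 0, 0.02, 0], [0, 0, 0, 0], [0, 0, 0, 0]]}'
python3 -c "
from h import *
go(.605,-.151,.029,-.042)"
```

```text
position: [0.5027, -0.2022, 0.2063]
position: [0.6096, -0.1481, 0.1391]
clock: 11.15
position: [0.6039, -0.1487, 0.1154]
ee_rot: [-0.001, 1.0, -0.02, -0.002]
contact_force: [0.1, -0.0, 1.0]
width: 0.0582
gripper_force: 0.0
t 11.15 pos [ 0.6039 -0.1487  0.1154] yaw -0.040 turn 0.002 delta now [0.0015 0.0023 0.0864] delta after turn [0.0012 0.0022 0.0864] F [ 0.1 -0.   1. ] w 0.0582
```

```bash
python3 steer.py '{"increments":[[0.001, 0.002, 0.03, 0], [0, 0, 0.025, 0], [0, 0, 0.015, 0], [0, 0, 0, 0]]}' .063 |sed -n 2,5p
python3 steer.py '{"increments":[[0, 0, 0.01, 0], [0, 0, 0.006, 0], [0, 0, 0, 0], [0, 0, 0, 0]]}' |sed -n 2,5p
```

```text
position: [0.6048, -0.1519, 0.0455]
ee_rot: [-0.0, 1.0, -0.021, -0.001]
contact_force: [0.1, 0.8, -0.5]
width: 0.0628
position: [0.6063, -0.1527, 0.0312]
ee_rot: [0.0, 1.0, -0.021, 0.001]
contact_force: [-0.3, 0.9, -0.6]
width: 0.0628
```

No contact. Close and lift.

```bash
python3 steer.py '{"increments":[[0, 0, 0, 0], [0, 0, 0, 0], [0, 0, 0, 0], [0, 0, 0, 0], [0, 0, 0, 0]]}' 0 25 |sed -n 2,6p
python3 steer.py '{"increments":[[0, 0, -0.015, 0], [0, 0, -0.02, 0], [0, 0, -0.02, 0], [0, 0, -0.02, 0], [0, 0, -0.02, 0]]}'|sed -n 2,6p
python3 steer.py '{"increments":[[0, 0, -0.02, 0], [0, 0, -0.02, 0], [0, 0, -0.02, 0], [0, 0, 0, 0], [0, 0, 0, 0]]}'
python3 - <<'E'
from h import *
go(.4436,-.1452,.19,-.041)
d=manip.get_image("scene")["img"];w=manip.get_image("wrist")["img"];e=manip.get_image("top")["img"]
for n,i in(("s6",d),("w6",w),("t6",e)):cv2.imwrite(f"pics/{n}.png",i[:,:,::-1])
E
```

```text
position: [0.6064, -0.1529, 0.0314]
ee_rot: [0.0, 1.0, -0.021, 0.001]
contact_force: [-1.4, -0.8, 5.2]
width: 0.0485
gripper_force: 25.5
position: [0.6046, -0.152, 0.1249]
ee_rot: [-0.001, 1.0, -0.021, -0.001]
contact_force: [0.1, -0.8, -3.8]
width: 0.0485
gripper_force: 27.0
clock: 13.07
position: [0.6057, -0.1525, 0.1851]
ee_rot: [0.0, 1.0, -0.021, 0.0]
contact_force: [-0.3, 0.6, -4.7]
width: 0.0483
gripper_force: 26.7
t 13.07 pos [ 0.6057 -0.1525  0.1851] yaw -0.041 turn -0.000 delta now [-0.1622 -0.0006 -0.005 ] delta after turn [-0.1622 -0.0006 -0.0049] F [-0.3  0.6 -4.7] w 0.0483
```

```bash
python3 steer.py '{"increments":[[-0.0415, 0, 0, 0], [-0.038, 0, 0, 0], [-0.032, 0, 0, 0], [-0.024, 0, 0, 0], [-0.014, 0, 0, 0]]}' 0 22 |sed -n 2p
python3 steer.py '{"increments":[[-0.008, 0, 0, 0], [-0.004, 0, 0, 0], [0, 0, 0, 0], [0, 0, 0, 0]]}'
python3 - <<'E'
from h import *
s=manip.get_state();go(.4436,-.1452,.141,-.041);print(s["moment"])
d=manip.get_image("scene")["img"];w=manip.get_image("wrist")["img"];e=manip.get_image("top")["img"]
for n,i in(("s7",d),("w7",w),("t7",e)):cv2.imwrite(f"pics/{n}.png",i[:,:,::-1])
s5=cv2.imread("pics/s5.png")[:,:,::-1].astype(int)
print("foot color s5",s5[230:238,244:252].mean((0,1)),"bench",s5[270:280,215:225].mean((0,1)))
a=d[170:250,190:260].astype(int);b=s5[170:250,190:260]
rb=a[:,:,0]-a[:,:,2]
m=(a.sum(2)>300)&(abs(a-b).sum(2)>60)
for r in range(0,80,2):print(170+r,''.join('#' if m[r,c] else '.' for c in range(0,70,1)))
E
```

```text
position: [0.4514, -0.1449, 0.1833]
clock: 13.97
position: [0.4453, -0.1461, 0.1851]
ee_rot: [0.0, 1.0, -0.021, 0.0]
contact_force: [0.2, -0.5, -4.6]
width: 0.0484
gripper_force: 26.5
t 13.97 pos [ 0.4453 -0.1461  0.1851] yaw -0.041 turn -0.000 delta now [-0.0018 -0.0008  0.0441] delta after turn [-0.0018 -0.0008  0.0441] F [ 0.2 -0.5 -4.6] w 0.0484
[-0.00380055 -0.00995112 -0.04031236]
foot color s5 [144.09375  134.0625   121.390625] bench [123.99 119.77 105.92]
170 ...............#......................................................
172 .....................................................#................
174 ................#....................................#................
176 .....................................................#................
178 .................#....................................................
180 ......................................................................
182 ...................................................#..................
184 ....................#.................................................
186 ............................
[... 1667 characters left out ...]
..................#......
232 ...................................................................###
234 ..................................................................####
236 ..........................................................#.....######
238 ........................................................#......#######
240 .......................................................#......########
242 ....................................................##################
244 ....................................................##################
246 .......................................................########..#####
248 ..........................................................###.......##
```

```bash
python3 - <<'E'
from h import *
p=np.array([.4453,-.1461,.179])
for th in np.radians([60,70,75,80,85,90,95]):
  a=np.array([np.cos(th)*.999,-.041*np.cos(th),np.sin(th)]);b=np.array([-np.sin(th),.041*np.sin(th),np.cos(th)]);y=np.array([.041,.999,0])
  print(np.degrees(th).round(),[proj("scene",p+a*(s-.125)+b*.025*k+y*.025*j).round(1).tolist() for s,k,j in((.045,1,-1),(.045,-1,-1),(.045,-1,1),(0,-1,-1),(0,-1,1))])
d=cv2.imread("pics/s7.png").astype(int).sum(2)
for r in range(206,240,1):print(r,' '.join('%3d'%v for v in d[r,212:250:2]))
E
```

```text
60.0 [[205.6, 207.4], [219.5, 219.1], [229.9, 206.0], [214.6, 222.3], [224.8, 209.5]]
70.0 [[209.3, 211.0], [223.8, 221.9], [234.2, 208.7], [221.0, 226.7], [231.1, 213.8]]
75.0 [[211.2, 212.8], [226.0, 223.1], [236.4, 209.9], [224.2, 228.7], [234.3, 215.8]]
80.0 [[213.3, 214.5], [228.1, 224.2], [238.5, 211.0], [227.4, 230.5], [237.4, 217.6]]
85.0 [[215.3, 216.1], [230.2, 225.2], [240.6, 211.9], [230.6, 232.3], [240.6, 219.2]]
90.0 [[217.5, 217.7], [232.3, 226.1], [242.6, 212.7], [233.7, 233.8], [243.7, 220.7]]
95.0 [[219.6, 219.2], [234.3, 226.8], [244.6, 213.4], [236.8, 235.2], [246.8, 222.0]]
206 162 103 112 110 107 128 166 123 131 126 123 253 383 400 400 395 400 397 400
207 236 136 110 102 100 143 176 124 120 119 123 257 386 385 389 400 402 391 397
208 316 205 136 112 106 144 179 124 116 100 110 240 385 385 399 394 406 402 399
209 370 301 210 155 121 128 180 120 119 103 119 211 370 385 395 397 401 401 403
210 388 359 304 245 166 130 183 125 115 118 111 185 351 382 398 396 408 406 406
211 395 386 358 329 263 203 206 133 117 122 119 151 321 382 387 397 401 401 401
212 394 391 381 37
[... 1521 characters left out ...]
 141 145 138 146 166 199 217 230 248 218 153 147 136 142 144
232 250 149 139 138 152 138 145 138 153 175 190 221 238 190 146 143 138 142 151
233 265 150 143 148 144 146 140 145 136 153 165 193 219 176 133 139 142 136 165
234 305 194 146 142 149 138 140 144 141 136 148 176 190 152 133 144 139 142 217
235 355 259 168 143 152 147 131 141 138 139 145 147 165 144 131 142 144 157 272
236 378 334 236 157 136 144 146 145 144 149 153 137 152 152 140 133 132 200 329
237 386 373 302 198 141 148 145 139 134 140 139 143 140 131 150 135 151 259 371
238 393 393 367 267 179 148 141 140 146 153 141 142 140 138 141 141 182 317 383
239 394 394 388 337 241 161 148 130 146 138 145 142 145 141 134 147 235 359 395
```

```bash
python3 steer.py '{"increments":[[-0.002, 0, 0.015, 0], [0, 0, 0.014, 0], [0, 0, 0.007, 0], [0, 0, 0, 0], [0, 0, 0, 0]]}' |sed -n 2,4p
python3 steer.py '{"increments":[[0, 0, 0.003, 0], [0, 0, 0, 0]]}' |sed -n 2,4p
python3 steer.py '{"increments":[[0, 0, 0.003, 0], [0, 0, 0, 0]]}' |sed -n 2,4p
python3 steer.py '{"increments":[[0, 0, 0.002, 0], [0, 0, 0, 0]]}' |sed -n 2,4p
```

```text
position: [0.4427, -0.1458, 0.1491]
ee_rot: [-0.0, 1.0, -0.021, -0.0]
contact_force: [0.4, -1.4, -3.2]
position: [0.4433, -0.1462, 0.1469]
ee_rot: [0.001, 1.0, -0.021, 0.001]
contact_force: [0.3, -1.3, -3.0]
position: [0.4459, -0.1465, 0.1462]
ee_rot: [0.001, 1.0, -0.021, 0.004]
contact_force: [1.3, 1.5, 9.8]
position: [0.4476, -0.1467, 0.1458]
ee_rot: [0.001, 1.0, -0.021, 0.007]
contact_force: [2.2, 3.9, 16.7]
```

```bash
python3 steer.py '{"increments":[[0, 0, -0.004, 0], [0, 0, 0, 0]]}' |sed -n 2,4p
python3 steer.py '{"increments":[[0, 0, 0, 0], [0, 0, 0, 0], [0, 0, 0, 0], [0, 0, 0, 0], [0, 0, 0, 0]]}' .085 |sed -n 2,6p
python3 steer.py '{"increments":[[0, 0, -0.03, 0], [0, 0, -0.03, 0], [0, 0, -0.02, 0], [0, 0, 0, 0], [0, 0, 0, 0]]}' |sed -n 2,6p
python3 - <<'E'
from h import *
go(.4436,-.1452,.141,-.041)
d=manip.get_image("scene")["img"];w=manip.get_image("wrist")["img"]
cv2.imwrite("pics/s8.png",d[:,:,::-1]);cv2.imwrite("pics/w8.png",w[:,:,::-1])
cv2.imwrite("pics/l8.png",np.hstack([grid(d,190,170,90,105,4),grid(w,120,0,320,330,1)[:,:,:]] if 0 else [grid(d,190,150,90,105,4),cv2.resize(w[:,70:490,::-1],(420,420))]))
E
```

```text
position: [0.4431, -0.1461, 0.1466]
ee_rot: [0.001, 1.0, -0.021, 0.001]
contact_force: [-0.3, -0.3, -4.8]
position: [0.4423, -0.1458, 0.1451]
ee_rot: [0.0, 1.0, -0.021, -0.0]
contact_force: [-0.3, 0.1, 0.2]
width: 0.0847
gripper_force: 0.0
position: [0.4429, -0.146, 0.2262]
ee_rot: [0.001, 1.0, -0.021, 0.001]
contact_force: [-1.3, -0.1, 0.1]
width: 0.0851
gripper_force: 0.0
t 16.03 pos [ 0.4429 -0.146   0.2262] yaw -0.041 turn -0.000 delta now [ 0.0005 -0.001   0.0852] delta after turn [ 0.0007 -0.0009  0.0852] F [-1.3 -0.1  0.1] w 0.0851
```

View pics/l8.png

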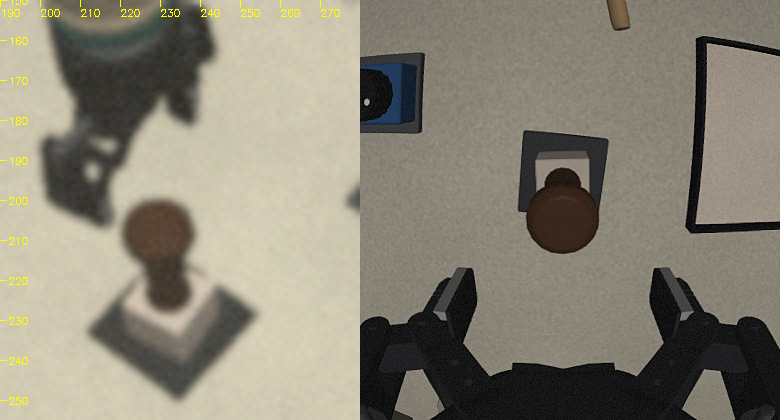

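```bash
cat >> h.py <<'E'
HE=np.array([[-8.68580243e-05,-9.44349439e-01,-3.28943961e-01,8.52483628e-02],[9.99999952e-01,1.55120656e-05,-3.08583961e-04,-3.24490629e-04],[2.96513691e-04,-3.28943972e-01,9.44349393e-01,-1.22282128e-01]])
def wray(uv,dep): # point in tool frame at tool-z = dep
    x=(np.array(uv)-[272.863,205.544])/325.192;r=np.hypot(*x);d=np.array([*(x/r*np.sin(r) if r else x),np.cos(r)])
    d=HE[:,:3]@d;o=HE[:,3];return o+d*(dep-o[2])/d[2]
E
python3 - <<'E'
from h import *
w=cv2.imread("pics/w8.png");h=cv2.cvtColor(w,cv2.COLOR_BGR2HSV)
m=((h[:,:,1]>90)&(h[:,:,0]<20)&(h[:,:,2]<110)).astype(np.uint8);m[:120]=0;m[265:]=0
m=cv2.morphologyEx(m,cv2.MORPH_OPEN,np.ones((3,3)))
c=max(cv2.findContours(m,0,2)[0],key=cv2.contourArea)
x,y,W,H=cv2.boundingRect(c);print("bbox",x,y,W,H)
r=W/2;cx=x+r;cy=y+H-r
print("head",cx,cy,wray((cx,cy),.2262-.146))
print("foot far edge",wray((272,151),.2262-.055))
g=w.astype(int).sum(2);print(g[140:170,272])
E
```

```text
bbox 237 178 72 75
head 273.0 217.0 [ 0.00661666 -0.00029987  0.0802    ]
foot far edge [ 0.03563844 -0.00120202  0.1712    ]
[148 123 136 128 132 138 136 131 146 130 130 208 252 239 238 233 238 237
 226 378 408 412 407 407 415 414 436 271 102  67]
```

```bash
python3 steer.py '{"increments":[[0.005, -0.001, 0.03, 0], [0, 0, 0.03, 0], [0, 0, 0.019, 0], [0, 0, 0.01, 0], [0, 0, 0, 0]]}' |sed -n 2,4p
python3 - <<'E'
from h import *
print(wray((272,159),.1712),wray((272,151),.2162))
a=atz("top",(164.5,225),.05);b=atz("top",(188.5,228.5),.05);print("jaws",a,b,(a+b)/2,np.linalg.norm(a-b),np.arctan2(*(b-a)[1::-1]))
c=atz("top",(178.3,212.5),.042);d=atz("top",(175,241),.042);print("cheeks",c,d,(c+d)/2,np.linalg.norm(c-d),np.arctan2(-(c-d)[0],(c-d)[1]))
# scene check: project the seat & cheeks
for X in(c,d,a,b):print(proj("scene",X))
go(.447,-.146,.137,-.041)
E
```

```text
position: [0.4444, -0.1435, 0.1324]
ee_rot: [-0.002, 1.0, -0.021, -0.004]
contact_force: [-0.0, 0.4, 0.2]
[ 0.02817968 -0.0012072   0.1712    ] [ 0.02803168 -0.00133658  0.2162    ]
jaws [0.57015438 0.18810667 0.05      ] [0.56084228 0.13455897 0.05      ] [0.56549833 0.16133282 0.05      ] 0.05435137206757363 -1.7429772942933983
cheeks [0.59826559 0.15858479 0.042     ] [0.53404196 0.16653123 0.042     ] [0.56615377 0.16255801 0.042     ] 0.0647133682829537 -1.693901423115301
[326.90616993 171.49489656]
[309.72032751 161.42032977]
[323.31839455 159.65033917]
[312.73319343 170.61282971]
t 16.55 pos [ 0.4444 -0.1435  0.1324] yaw -0.041 turn -0.000 delta now [ 0.0026  0.0023 -0.0046] delta after turn [ 0.0027  0.0023 -0.0046] F [-0.   0.4  0.2] w 0.0853
```

```bash
python3 steer.py '{"increments":[[0, 0, -0.003, 0], [0, 0, 0, 0], [0, 0, 0, 0]]}' |sed -n 2,4p
python3 steer.py '{"increments":[[0, 0, 0, 0], [0, 0, 0, 0], [0, 0, 0, 0], [0, 0, 0, 0], [0, 0, 0, 0]]}' 0 40 |sed -n 2,6p
python3 -c "
from h import *
go(.446,-.146,.137,-.041)"
```

```text
position: [0.4481, -0.1453, 0.1402]
ee_rot: [0.0, 1.0, -0.021, 0.001]
contact_force: [-0.2, -0.7, 0.0]
position: [0.4477, -0.1452, 0.1401]
ee_rot: [0.0, 1.0, -0.021, 0.001]
contact_force: [-1.9, -1.1, 5.6]
width: 0.0479
gripper_force: 41.0
t 17.22 pos [ 0.4477 -0.1452  0.1401] yaw -0.041 turn -0.000 delta now [-0.0016  0.0008  0.0031] delta after turn [-0.0016  0.0008  0.0031] F [-1.9 -1.1  5.6] w 0.0479
```

```bash
python3 steer.py '{"increments":[[0, 0, -0.01, 0], [0, 0, -0.02, 0], [0, 0, -0.03, 0], [0, 0, -0.025, 0], [0, 0, -0.015, -0.05]]}' |sed -n 2,4p
python3 steer.py '{"increments":[[0, 0, -0.01, -0.1], [0, 0, 0, -0.12], [0, 0, 0, -0.12], [0, 0, 0, -0.12], [0, 0, 0, -0.12]]}' |sed -n 2,4p
python3 steer.py '{"increments":[[0, 0, 0, -0.12], [0, 0, 0, -0.12], [0, 0, 0, -0.12], [0, 0, 0, -0.12], [0, 0, 0, -0.12]]}' |sed -n 2,4p
python3 steer.py '{"increments":[[0, 0, 0, -0.12], [0, 0, 0, -0.1], [0, 0, 0, -0.034], [0, 0, 0, 0], [0, 0, 0, 0]]}'
python3 -c "
from h import *
go(.5662,.1638,.25,1.4426)"
```

```text
position: [0.4479, -0.1451, 0.2412]
ee_rot: [0.001, 1.0, 0.005, 0.001]
contact_force: [1.7, 0.2, -4.3]
position: [0.4466, -0.1445, 0.2484]
ee_rot: [-0.001, 0.956, 0.293, -0.001]
contact_force: [0.5, -0.8, -3.4]
position: [0.4466, -0.1445, 0.2482]
ee_rot: [-0.001, 0.827, 0.562, -0.001]
contact_force: [0.8, 0.1, -4.0]
clock: 18.88
position: [0.4468, -0.1447, 0.2485]
ee_rot: [-0.001, 0.751, 0.66, -0.0]
contact_force: [0.4, 0.5, -4.0]
width: 0.048
gripper_force: 42.5
t 18.88 pos [ 0.4468 -0.1447  0.2485] yaw 1.442 turn -0.001 delta now [ 0.3213  0.0786 -0.0015] delta after turn [ 0.3212  0.079  -0.0015] F [ 0.4  0.5 -4. ] w 0.0480
```

```bash
python3 steer.py '{"increments":[[0.006, 0.0015, 0, 0], [0.014, 0.0034, 0, 0], [0.022, 0.0054, 0, 0], [0.026, 0.0064, 0, 0], [0.026, 0.0064, 0, 0]]}' |sed -n 2p
python3 steer.py '{"increments":[[0.026, 0.0064, 0, 0], [0.026, 0.0064, 0, 0], [0.026, 0.0064, 0, 0], [0.026, 0.0064, 0, 0], [0.026, 0.0064, 0, 0]]}' |sed -n 2p
python3 steer.py '{"increments":[[0.026, 0.0064, 0, 0], [0.022, 0.0054, 0, 0], [0.018, 0.0044, 0, 0], [0.014, 0.0034, 0, 0], [0.01, 0.0025, 0, 0]]}' |sed -n 2p
python3 steer.py '{"increments":[[0.0065, 0.0016, 0, 0], [0, 0, 0, 0], [0, 0, 0, 0], [0, 0, 0, 0]]}'
python3 - <<'E'
from h import *
go(.5662,.1638,.25,1.4426)
for n in("scene","top","wrist"):
    d=manip.get_image(n)["img"];cv2.imwrite(f"pics/{n}9.png",d[:,:,::-1])
h=cv2.cvtColor(d,cv2.COLOR_RGB2HSV);m=((h[:,:,1]>90)&(h[:,:,0]<20)&(h[:,:,2]<120)).astype(np.uint8)
m=cv2.morphologyEx(m,cv2.MORPH_OPEN,np.ones((3,3)))
c=max(cv2.findContours(m,0,2)[0],key=cv2.contourArea);x,y,W,H=cv2.boundingRect(c);print("head bbox",x,y,W,H)
r=W/2;print(wray((x+r,y+H-r),0.0),wray((x+r,y+H-r),-.004))
E
```

```text
position: [0.4825, -0.0535, 0.2491]
position: [0.5307, 0.0721, 0.249]
position: [0.5643, 0.1585, 0.2488]
clock: 20.47
position: [0.5661, 0.1619, 0.2492]
ee_rot: [0.0, 0.751, 0.66, -0.001]
contact_force: [-0.4, -0.1, -4.2]
width: 0.0481
gripper_force: 42.5
t 20.47 pos [0.5661 0.1619 0.2492] yaw 1.442 turn -0.001 delta now [ 0.0019 -0.0002 -0.0008] delta after turn [ 0.0019 -0.0002 -0.0008] F [-0.4 -0.1 -4.2] w 0.0481
head bbox 219 249 109 96
[ 2.22925506e-03 -8.17230876e-05  0.00000000e+00] [ 4.94491299e-03 -8.96643149e-05 -4.00000000e-03]
```

```bash
python3 - <<'E'
from h import *
q=1.442;X=np.array([np.cos(q),np.sin(q),0]);Y=np.array([np.sin(q),-np.cos(q),0]);Z=np.array([0,0,1.])
p=np.array([.5661,.1619,.2492])-.0017*X
for t in(-8,-4,0,4,8):
  t=np.radians(t);a=np.cos(t)*Z+np.sin(t)*X;b=np.cos(t)*X-np.sin(t)*Z
  o=p-.002*Z
  print(np.degrees(t).round(),"top",[proj("scene",o+a*(.045-.128)+b*.025*k+Y*.025*j).round(1).tolist() for k,j in((1,1),(-1,1),(-1,-1),(1,-1))],"bot",[proj("scene",o+a*(-.128)+b*.025*k+Y*.025*j).round(1).tolist() for k,j in((1,1),(-1,1),(-1,-1),(1,-1))])
d=cv2.imread("pics/scene9.png").astype(int).sum(2)
print("    ",' '.join('%3d'%v for v in range(284,336,2)))
for r in range(116,168,1):print(r,' ',' '.join('%3d'%v for v in d[r,284:336:2]))
E
```

```text
-8.0 top [[335.1, 137.2], [325.3, 149.5], [311.0, 141.3], [320.8, 129.2]] bot [[334.7, 145.5], [325.2, 157.6], [311.3, 149.5], [320.9, 137.7]]
-4.0 top [[333.9, 138.9], [324.1, 150.6], [309.8, 142.3], [319.7, 130.9]] bot [[333.0, 147.9], [323.5, 159.4], [309.6, 151.3], [319.2, 140.0]]
0.0 top [[332.8, 140.6], [323.0, 151.6], [308.7, 143.3], [318.5, 132.5]] bot [[331.3, 150.3], [321.8, 161.1], [307.9, 152.9], [317.5, 142.3]]
4.0 top [[331.6, 142.2], [321.9, 152.4], [307.6, 144.1], [317.4, 134.1]] bot [[329.6, 152.5], [320.2, 162.6], [306.2, 154.4], [315.7, 144.5]]
8.0 top [[330.4, 143.7], [320.9, 153.2], [306.5, 144.8], [316.2, 135.6]] bot [[327.9, 154.6], [318.5, 164.0], [304.5, 155.7], [314.0, 146.6]]
     284 286 288 290 292 294 296 298 300 302 304 306 308 310 312 314 316 318 320 322 324 326 328 330 332 334
116   379 378 379 374 393 378 377 377 372 380 385 381 376 335 174 136 104 140 171 154 157 149 103 101 105 108
117   376 368 378 376 375 379 375 381 376 379 383 379 380 340 173 135 105 117 131 121 142 119  87  91  95  97
118   374 383 378 383 376 387 382 379 383 383 384 379 382 3
[... 4740 characters left out ...]
 173 182 193 244 250 254 305 275 181 155
162   382 385 380 382 377 381 385 382 387 389 381 390 369 339 258 186 172 173 187 249 259 218 254 253 155 155
163   375 380 377 384 380 383 386 381 385 391 392 391 363 285 222 184 173 172 181 214 256 212 223 213 157 142
164   384 379 380 384 382 381 391 377 386 393 385 375 340 254 213 182 173 173 180 191 233 205 194 198 160 139
165   381 382 384 382 380 383 377 380 382 389 374 336 295 234 195 177 167 170 171 181 213 187 193 199 177 161
166   379 385 382 379 386 386 389 383 383 382 352 282 259 218 189 165 169 172 168 177 185 180 198 220 165 168
167   387 383 379 380 379 384 388 380 382 377 322 248 248 219 175 171 166 159 165 178 168 177 223 263 182 178
```

```bash
python3 steer.py '{"increments":[[0.002, 0, 0.01, 0], [0, 0, 0.02, 0], [0, 0, 0.02, 0], [0, 0, 0.01, 0], [0, 0, 0.004, 0]]}' |sed -n 2,4p
python3 steer.py '{"increments":[[0, 0, 0.006, 0], [0, 0, 0.006, 0], [0, 0, 0.006, 0], [0, 0, 0, 0]]}'|sed -n 2,4p
python3 -c "
from h import *
go(.5662,.1638,.142,1.4426)"
```

```text
position: [0.5651, 0.1644, 0.1827]
ee_rot: [-0.001, 0.751, 0.66, -0.002]
contact_force: [-0.6, -0.1, -4.1]
position: [0.5664, 0.1648, 0.1665]
ee_rot: [-0.0, 0.751, 0.66, -0.001]
contact_force: [-0.3, 0.7, -5.6]
t 21.37 pos [0.5664 0.1648 0.1665] yaw 1.443 turn 0.000 delta now [-0.001   0.      0.0245] delta after turn [-0.001  -0.      0.0245] F [-0.3  0.7 -5.6] w 0.0481
```

```bash
python3 steer.py '{"increments":[[-0.001, 0, 0.006, 0], [0, 0, 0.006, 0], [0, 0, 0.006, 0], [0, 0, 0, 0], [0, 0, 0, 0]]}'|sed -n 2,4p
python3 steer.py '{"increments":[[0, 0, 0.003, 0], [0, 0, 0, 0]]}' |sed -n 2,4p
python3 steer.py '{"increments":[[0, 0, 0.003, 0], [0, 0, 0, 0]]}' |sed -n 2,4p
python3 steer.py '{"increments":[[0, 0, 0.003, 0], [0, 0, 0, 0]]}' |sed -n 2,4p
```

```text
position: [0.5663, 0.1637, 0.1487]
ee_rot: [-0.0, 0.751, 0.66, -0.001]
contact_force: [-0.4, -0.4, -4.2]
position: [0.5666, 0.1638, 0.146]
ee_rot: [0.0, 0.751, 0.66, -0.0]
contact_force: [0.5, 0.6, -3.7]
position: [0.5664, 0.1638, 0.1429]
ee_rot: [-0.0, 0.751, 0.66, -0.0]
contact_force: [-0.4, -0.2, -4.6]
position: [0.5668, 0.1636, 0.1422]
ee_rot: [0.001, 0.751, 0.66, 0.0]
contact_force: [-2.9, -1.6, 6.0]
```

```bash
python3 steer.py '{"increments":[[0, 0, -0.002, 0], [0, 0, 0, 0], [0, 0, 0, 0], [0, 0, 0, 0], [0, 0, 0, 0]]}' .085|sed -n 2,6p
python3 steer.py '{"increments":[[0, 0, -0.02, 0], [0, 0, -0.03, 0], [0, 0, -0.03, 0], [0, 0, -0.015, 0], [-0.03, 0, 0, 0]]}' |sed -n 2,4p
python3 steer.py '{"increments":[[-0.04, 0, 0, -0.12], [-0.0584, 0, 0, 0], [0, 0, 0, -0.12], [0, 0, 0, -0.12], [0, 0, 0, -0.12]]}' |sed -n 2,4p
python3 steer.py '{"increments":[[0, 0, 0, -0.12], [0, 0, 0, -0.12], [0, 0, 0, -0.12], [0, 0, 0, -0.12], [0, 0, 0, -0.12]]}' |sed -n 2,4p
python3 steer.py '{"increments":[[0, 0, 0, -0.12], [0, 0, 0, -0.12], [0, 0, 0, -0.12], [0, 0, 0, -0.12], [0, 0, 0, -0.12]]}' |sed -n 2,4p
python3 - <<'E'
from h import *
print(manip.get_state()["qpos"].round(3))
go(.5494,.0365,.074,-2.243)
for n in("scene","top","wrist"):
    d=manip.get_image(n)["img"];cv2.imwrite(f"pics/{n}10.png",d[:,:,::-1])
E
```

```text
position: [0.5667, 0.1639, 0.1422]
ee_rot: [0.0, 0.751, 0.66, 0.0]
contact_force: [0.7, 0.1, -0.4]
width: 0.0845
gripper_force: 0.0
position: [0.5659, 0.1381, 0.2416]
ee_rot: [0.001, 0.75, 0.662, 0.005]
contact_force: [2.0, -0.6, 0.2]
position: [0.5574, 0.0528, 0.2372]
ee_rot: [-0.0, 0.572, 0.82, 0.0]
contact_force: [0.0, 0.6, 0.0]
position: [0.5574, 0.0539, 0.2371]
ee_rot: [-0.0, 0.303, 0.953, -0.0]
contact_force: [0.2, 0.4, 0.1]
position: [0.5573, 0.0539, 0.2371]
ee_rot: [-0.0, 0.008, 1.0, -0.0]
contact_force: [-0.8, -0.0, 0.8]
[-0.028  0.263  1.564 -0.     1.315 -1.582]
t 24.37 pos [0.5573 0.0539 0.2371] yaw 3.125 turn 5.368 delta now [ 0.0076 -0.0176  0.1631] delta after turn [ 0.0186 -0.0046  0.1631] F [-0.8 -0.   0.8] w 0.0848
```

```bash
python3 steer.py '{"increments":[[0, 0, 0, -0.12], [0, 0, 0, -0.12], [0, 0, 0, -0.12], [0, 0, 0, -0.12], [0, 0, 0, -0.12]]}' |sed -n 2,2p
python3 steer.py '{"increments":[[0, 0, 0, -0.12], [0, 0, 0, -0.12], [0, 0, 0, 0], [0, 0, 0, 0]]}' |sed -n 2,2p
python3 - <<'E'
from h import *
go(.5494,.0365,.074,-2.318)
d=manip.get_image("wrist")["img"];cv2.imwrite("pics/w11.png",d[:,:,::-1])
# expected pixel of the nut top
s=manip.get_state();p=s["position"];w,a,b,c=s["ee_rot"]
from scipy.spatial.transform import Rotation as Ro
R=Ro.from_quat([a,b,c,w]).as_matrix()
def wp(X):
    t=R.T@(np.array(X)-p);q=HE[:,:3].T@(t-HE[:,3]);th=np.arctan2(np.hypot(*q[:2]),q[2]);return np.array([272.86,205.54])+325.19*th*q[:2]/np.hypot(*q[:2])
e=wp([.5494,.0365,.086]);print("expected nut",e, "r px",np.linalg.norm(wp([.5494+.024,.0365,.086])-e))
g=cv2.cvtColor(d,cv2.COLOR_RGB2GRAY);h=cv2.cvtColor(d,cv2.COLOR_RGB2HSV)
m=((h[:,:,2]<55)&~((h[:,:,0]>100)&(h[:,:,0]<130)&(h[:,:,1]>120))).astype(np.uint8)
x0,y0=int(e[0])-50,int(e[1])-45
for r in range(y0,y0+90,2):
    if 0<=r<420:print(r,''.join('B' if (h[r,c,1]>120 and 100<h[r,c,0]<130 and h[r,c,2]>40) else('#' if g[r,c]<33 else ('+' if g[r,c]<60 else '.')) for c in range(max(0,x0),min(560,x0+100))))
print(x0)
E
```

```text
position: [0.5574, 0.0539, 0.2372]
position: [0.5574, 0.0539, 0.2372]
t 25.27 pos [0.5574 0.0539 0.2372] yaw -2.329 turn -0.011 delta now [ 0.0181 -0.0062  0.1632] delta after turn [ 0.0182 -0.006   0.1632] F [0.2 1.  0.4] w 0.0850
expected nut [266.21123314 174.78748628] r px 26.82023633406715
129 ..........................................+++..+B+BBBBBBBBBBBBBB#+.............++...................
131 .......................................+++..+BB#BBBBBBBBBBBBBBBBBB+..............++.................
133 ....................................+++..+BBBBBBBBBBBBBBBBBBBBBBBBBB+..............+................
135 ..................................++...+BBBBBBBBBBBBBBBBBBBBBBBBBBBBB+...+.....++...++..............
137 ...............................+++.++BBBBBBBBBBBBBBBBBBBBBBBBBBBBBBBBB#+.............++.............
139 ............................#+...+BBBBBBBBBBBBBBBBBBBBBBBBBBBBBBBBBBBBBB++.............++...........
141 ..........................++..++BBBBBBBBBBBBBBBBBBBBBBBBBBBBBBBBBBBBBBBBB++........+....++..........
143 .......................#++..+BBBBBBBBBBBBBBBBBBBBBBBBBBBBBBBBBBBB
[... 3224 characters left out ...]
....++..+BBBBBBBB+.....+...+++++.+.++.......................+.....
207 ........................................++..+BB++....++...++...++++.++++.......................++...
209 .........................................++..++.....+.+++.+.+.+..+.+.++.++..........................
211 ..........................................+++.+.+.+.+.++......+...++.+..+++.........................
213 .............................................++.++..+.++...+...++....++....++.......................
215 ..............................................+++++++....+.+++..+....+.+..+.++..............+.......
217 ................................................++......+.+.++....++.++++.+.++++.........+........+.
216
```

```bash
python3 steer.py '{"increments":[[0.0195, -0.005, 0.02, 0], [0, 0, 0.035, 0], [0, 0, 0.035, 0], [0, 0, 0.03, 0], [0, 0, 0.02, 0]]}' .085|sed -n 2,4p
python3 steer.py '{"increments":[[0, 0, 0.015, 0], [0, 0, 0.007, 0], [0, 0, 0, 0], [0, 0, 0, 0]]}'|sed -n 2,4p
python3 -c "
from h import *
go(.5494,.0365,.074,-2.318)"
```

```text
position: [0.5459, 0.0362, 0.0945]
ee_rot: [-0.002, -0.396, 0.918, 0.001]
contact_force: [0.4, 0.5, -0.8]
position: [0.5481, 0.0362, 0.0756]
ee_rot: [0.0, -0.397, 0.918, -0.0]
contact_force: [0.4, 0.3, 0.4]
t 26.07 pos [0.5481 0.0362 0.0756] yaw -2.325 turn -0.007 delta now [-0.0011 -0.0008  0.0016] delta after turn [-0.0011 -0.0008  0.0016] F [0.4 0.3 0.4] w 0.0847
```

```bash
python3 steer.py '{"increments":[[0, 0, 0, 0], [0, 0, 0, 0], [0, 0, 0, 0], [0, 0, 0, 0], [0, 0, 0, 0]]}' 0 60|sed -n 2,6p
cat > gauge.py <<'E'
from h import *
def gauge(img,verbose=True):
    g=img.astype(np.float32).sum(2)
    cy=np.array([.9918,-.128]);cx=np.array([-.128,-.9918]) # clamp y, x in world
    best=[]
    phis=np.arange(-.4,3.0,.02)
    for ox in np.arange(-.006,.0061,.001):
      for oy in np.arange(-.006,.0061,.001):
        c=np.array([.6584,.2109])+ox*cx+oy*cy
        r=np.arange(.004,.024,.001)
        # clockwise from above: +y -> +x of clamp
        d=np.cos(phis)[:,None]*cy+np.sin(phis)[:,None]*cx
        X=c+r[None,:,None]*d[:,None,:]
        Xh=np.dstack([X,np.full(X.shape[:2],.055),np.ones(X.shape[:2])])@P("top").T
        uv=(Xh[:,:,:2]/Xh[:,:,2:]).astype(np.float32)
        v=cv2.remap(g,uv[:,:,0],uv[:,:,1],cv2.INTER_CUBIC).mean(1)
        k=v.argmin();best.append((v[k],phis[k],ox,oy,np.median(v)))
    best.sort();b=best[:8];print("gauge",np.round([x[1] for x in b],2),"dark %.0f bg %.0f"%(b[0][0],b[0][4]),"off",np.round(b[0][2:4],3))
if __name__=="__main__":
    import sys
    gauge(cv2.imread(sys.argv[1]) if len(sys.argv)>1 else manip.get_image("top")["img"])
E
python3 gauge.py pics/top0.png; python3 gauge.py pics/top10.png; python3 gauge.py
```

```text
position: [0.5479, 0.0366, 0.0767]
ee_rot: [0.001, -0.397, 0.918, -0.0]
contact_force: [-2.0, 1.3, 6.3]
width: 0.0465
gripper_force: 61.0
gauge [ 0.02 -0.04  0.08  0.02 -0.12 -0.04  0.08  0.14] dark 202 bg 376 off [-0.002 -0.006]
gauge [-0.04 -0.08 -0.12 -0.16 -0.08 -0.22  0.   -0.16] dark 314 bg 327 off [-0.006  0.006]
gauge [ 0.   -0.06  0.08 -0.12  0.   -0.06  0.08  0.14] dark 204 bg 377 off [-0.002 -0.006]
```

```bash
sed -i 's/arange(-.006,.0061,.001)/arange(-.003,.0031,.001)/g' gauge.py
python3 gauge.py
python3 steer.py '{"increments":[[0, 0, 0, 0.12], [0, 0, 0, 0.12], [0, 0, 0, 0.12], [0, 0, 0, 0.12], [0, 0, 0, 0.12]]}'|sed -n 2,6p
python3 steer.py '{"increments":[[0, 0, 0, 0.12], [0, 0, 0, 0.12], [0, 0, 0, 0.12], [0, 0, 0, 0.12], [0, 0, 0, 0.12]]}'|sed -n 4,6p
python3 steer.py '{"increments":[[0, 0, 0, 0.12], [0, 0, 0, 0.12], [0, 0, 0, 0.12], [0, 0, 0, 0.12], [0, 0, 0, 0]]}'|sed -n 2,6p
python3 gauge.py
python3 -c "
from h import *
go(.5494,.0365,.074,-2.325);print(manip.get_state()['moment'])"
```

```text
gauge [ 0.   -0.06  0.08 -0.12  0.   -0.06  0.08 -0.12] dark 224 bg 385 off [-0.002 -0.003]
position: [0.5472, 0.0378, 0.0767]
ee_rot: [0.0, -0.106, 0.994, 0.001]
contact_force: [-2.2, 6.5, 7.2]
width: 0.0465
gripper_force: 61.2
contact_force: [-1.6, 10.9, 6.2]
width: 0.0466
gripper_force: 61.2
position: [0.548, 0.0401, 0.0768]
ee_rot: [-0.001, 0.421, 0.907, 0.003]
contact_force: [-0.3, 11.3, 5.7]
width: 0.0467
gripper_force: 61.0
gauge [ 0.   -0.06  0.08 -0.12  0.   -0.06  0.08 -0.12] dark 224 bg 384 off [-0.002 -0.003]
t 27.88 pos [0.548  0.0401 0.0768] yaw 2.275 turn 4.600 delta now [-0.0037 -0.0013  0.0027] delta after turn [ 0.0017 -0.0035  0.0028] F [-0.3 12.1  5.9] w 0.0467
[ 1.70914503  0.27723337 -0.25307836]
```

```bash
python3 steer.py '{"increments":[[0.0025, 0.002, 0, 0.12], [0, 0, 0, 0.12], [0, 0, 0, 0.12], [0, 0, 0, 0.12], [0, 0, 0, 0]]}'|sed -n 2,6p
python3 gauge.py
python3 steer.py '{"increments":[[0, 0, 0, 0.12], [0, 0, 0, 0.12], [0, 0, 0, 0.06], [0, 0, 0, 0]]}'|sed -n 2,6p
python3 gauge.py
```

```text
position: [0.549, 0.0409, 0.0768]
ee_rot: [0.001, 0.624, 0.782, 0.002]
contact_force: [1.1, 5.4, 5.8]
width: 0.0469
gripper_force: 61.0
gauge [ 0.   -0.06  0.08 -0.12  0.   -0.06  0.08 -0.12] dark 226 bg 384 off [-0.002 -0.003]
position: [0.5497, 0.0409, 0.0768]
ee_rot: [0.001, 0.732, 0.681, 0.003]
contact_force: [2.6, 6.0, 4.4]
width: 0.0469
gripper_force: 61.1
gauge [ 0.   -0.06  0.08 -0.12  0.   -0.06  0.08 -0.12] dark 226 bg 385 off [-0.002 -0.003]
```

```bash
for i in 1 2 3; do :; done
python3 steer.py '{"increments":[[0, 0, 0, 0.12], [0, 0, 0, 0.12], [0, 0, 0, 0]]}'|sed -n 4,5p; python3 gauge.py
python3 steer.py '{"increments":[[0, 0, 0, 0.12], [0, 0, 0, 0.12], [0, 0, 0, 0]]}'|sed -n 2,5p; python3 gauge.py
python3 - <<'E'
from h import *
print(manip.get_state()["qpos"].round(2))
d=manip.get_image("top")["img"];a=cv2.imread("pics/top0.png")[:,:,::-1]
for n,i in(("0",a),("now",d)):
    i=i.astype(int).sum(2);print(n,[int(i[225+int(.1*(c-164))-1:225+int(.1*(c-164))+3,c].mean()) for c in range(158,206)])
E
```

```text
contact_force: [3.6, 5.4, 3.8]
width: 0.0463
gauge [0.18 0.12 0.06 0.18 0.12 0.06 0.   0.14] dark 224 bg 382 off [-0.003 -0.003]
position: [0.5508, 0.0406, 0.0768]
ee_rot: [0.001, 0.874, 0.486, 0.004]
contact_force: [4.7, 5.1, 1.5]
width: 0.0466
gauge [0.32 0.26 0.34 0.28 0.2  0.36 0.3  0.22] dark 211 bg 382 off [-0.003 -0.003]
[-0.05  0.4   1.81  0.    0.93  0.5 ]
0 [277, 332, 356, 360, 335, 280, 262, 280, 249, 196, 173, 171, 172, 172, 173, 172, 172, 170, 172, 172, 171, 171, 174, 171, 174, 170, 171, 172, 169, 173, 216, 291, 351, 366, 363, 363, 363, 364, 365, 365, 367, 349, 284, 216, 226, 298, 339, 346]
now [130, 132, 132, 132, 127, 116, 121, 166, 230, 279, 300, 304, 303, 304, 306, 303, 293, 266, 221, 192, 211, 258, 287, 298, 297, 297, 295, 294, 294, 295, 297, 294, 295, 295, 296, 297, 289, 291, 290, 292, 293, 292, 293, 291, 292, 293, 288, 289]
```

```bash
cat > g2.py <<'E'
from h import *
def g2(img):
    s=4;x0,y0=128,160
    c=cv2.resize(img[y0:y0+55,x0:x0+55],None,fx=s,fy=s,interpolation=cv2.INTER_CUBIC)
    g=c.astype(int).sum(2);h=cv2.cvtColor(c,cv2.COLOR_RGB2HSV)
    m=((g>335)|((h[:,:,1]>110)&(h[:,:,2]>70))).astype(np.uint8)
    m[180:]=0
    m=cv2.morphologyEx(m,cv2.MORPH_OPEN,np.ones((7,7)))
    k=max(cv2.findContours(m,0,2)[0],key=cv2.contourArea);hull=cv2.convexHull(k)
    (ex,ey),(A,B),_=cv2.fitEllipse(hull)
    u,v=x0+(ex+.5)/s-.5,y0+(ey+.5)/s-.5
    X=atz("top",(u,v),.055)
    out=[]
    cy=np.array([.9918,-.128]);cx=np.array([-.128,-.9918]);ph=np.arange(-.5,2.8,.01);r=np.arange(.006,.024,.001)
    d=np.cos(ph)[:,None]*cy+np.sin(ph)[:,None]*cx
    Q=X[:2]+r[None,:,None]*d[:,None,:]
    H=np.dstack([Q,np.full(Q.shape[:2],.055),np.ones(Q.shape[:2])])@P("top").T;uv=(H[:,:,:2]/H[:,:,2:]).astype(np.float32)
    val=cv2.remap(img.astype(np.float32).sum(2),uv[:,:,0],uv[:,:,1],cv2.INTER_CUBIC).mean(1)
    w=np.clip(np.median(val)-val-60,0,None);w[abs(ph-ph[val.argmin()])>.5]=0
    # colour bands at r 29..33mm
    bands={}
    rb=.030;Q=X[:2]+rb*d;H=np.c_[Q,np.full(len(Q),.055),np.ones(len(Q))]@P("top").T;uv=(H[:,:2]/H[:,2:]).astype(np.float32)
    col=cv2.remap(img.astype(np.float32),uv[:,0].reshape(-1,1),uv[:,1].reshape(-1,1),cv2.INTER_CUBIC)[:,0]
    R,G,B_=col.T
    for n,mm in(("blue",B_>R+20),("green",(G>R+20)&(G>B_+5)),("red",R>G+50)):
        if mm.any():bands[n]=(ph[mm].min().round(2),ph[mm].max().round(2))
    print("dial",X.round(4),"axes %.1f %.1f"%(A/s,B/s),"needle %.3f"%((w*ph).sum()/w.sum()),bands)
import sys
g2(cv2.imread(sys.argv[1])[:,:,::-1] if len(sys.argv)>1 else manip.get_image("top")["img"])
E
python3 g2.py pics/top0.png; python3 g2.py
```

```text
dial [0.6736 0.2261 0.055 ] axes 49.1 90.1 needle 2.249 {'blue': (np.float64(0.93), np.float64(1.3))}Traceback (most recent call last):
  File "g2.py", line 29, in <module>
    g2(cv2.imread(sys.argv[1])[:,:,::-1] if len(sys.argv)>1 else manip.get_image("top")["img"])
    ~~^^^^^^^^^^^^^^^^^^^^^^^^^^^^^^^^^^^^^^^^^^^^^^^^^^^^^^^^^^^^^^^^^^^^^^^^^^^^^^^^^^^^^^^^^
  File "g2.py", line 10, in g2
    (ex,ey),(A,B),_=cv2.fitEllipse(hull)
                    ~~~~~~~~~~~~~~^^^^^^
cv2.error: OpenCV(4.12.0) /io/opencv/modules/imgproc/src/shapedescr.cpp:361: error: (-201:Incorrect size of input array) There should be at least 5 points to fit the ellipse in function 'fitEllipseNoDirect'
```

```bash
cat > g2.py <<'E'
from h import *
import sys
cy=np.array([.9918,-.128]);cx=np.array([-.128,-.9918]);e=lambda p:np.cos(p)*cy+np.sin(p)*cx
def g2(img):
    x0,y0=133,165;c=img[y0:y0+42,x0:x0+42].astype(float);R,G,B=c[:,:,0],c[:,:,1],c[:,:,2]
    def cen(w):
        w=np.clip(w-15,0,None);yy,xx=np.mgrid[:42,:42];return atz("top",(x0+(w*xx).sum()/w.sum(),y0+(w*yy).sum()/w.sum()),.055)[:2],w.sum()
    b,nb=cen(np.where(np.mgrid[:42,:42][0]<20,B-R,0));g,ng=cen(np.minimum(G-R,G-B+5))
    D=b-g;E=e(.45)-e(1.575);r=D@E/(E@E);C=(b+g)/2-r*(e(.45)+e(1.575))/2
    ang=np.arctan2(D[0]*E[1]-D[1]*E[0],D@E)
    ph=np.arange(-.5,2.8,.01);rr=np.arange(.006,.024,.001)
    Q=C+rr[None,:,None]*np.array([e(p) for p in ph])[:,None,:]
    H=np.dstack([Q,np.full(Q.shape[:2],.055),np.ones(Q.shape[:2])])@P("top").T;uv=(H[:,:,:2]/H[:,:,2:]).astype(np.float32)
    val=cv2.remap(img.astype(np.float32).sum(2),uv[:,:,0],uv[:,:,1],cv2.INTER_CUBIC).mean(1)
    w=np.clip(np.median(val)-val-60,0,None);w[abs(ph-ph[val.argmin()])>.5]=0
    print("dial",C.round(4),"R %.4f rot %.3f"%(r,ang),"n",int(nb),int(ng),"needle %.3f min %.2f"%((w*ph).sum()/w.sum(),ph[val.argmin()]),"dark",int(val.min()),int(np.median(val)))
g2(cv2.imread(sys.argv[1])[:,:,::-1] if len(sys.argv)>1 else manip.get_image("top")["img"])
E
python3 g2.py pics/top0.png; python3 g2.py
```

```text
dial [0.6587 0.2121] R 0.0296 rot -0.003 n 804 970 needle -0.046 min -0.04 dark 251 398
dial [0.6588 0.2119] R 0.0296 rot 0.005 n 762 976 needle 0.257 min 0.26 dark 245 402
```

```bash
python3 steer.py '{"increments":[[0, 0, 0, 0.12], [0, 0, 0, 0.1], [0, 0, 0, 0]]}'|sed -n 2,5p; python3 g2.py
python3 steer.py '{"increments":[[0, 0, 0, 0], [0, 0, 0, 0], [0, 0, 0, 0], [0, 0, 0, 0], [0, 0, 0, 0]]}' .085|sed -n 2,6p;python3 g2.py
python3 -c "
from h import *
go(.5494,.0365,.24,-2.325)"
```

```text
position: [0.5513, 0.0403, 0.0768]
ee_rot: [0.001, 0.922, 0.388, 0.004]
contact_force: [5.5, 4.6, 0.7]
width: 0.0462
dial [0.6587 0.212 ] R 0.0296 rot -0.004 n 820 984 needle 0.421 min 0.43 dark 244 401
position: [0.5472, 0.0393, 0.0752]
ee_rot: [0.0, 0.921, 0.389, -0.0]
contact_force: [0.4, 1.3, -0.1]
width: 0.0849
gripper_force: 0.0
dial [0.6587 0.212 ] R 0.0296 rot -0.003 n 821 981 needle 0.420 min 0.43 dark 244 402
t 30.25 pos [0.5473 0.0393 0.0752] yaw 0.799 turn 3.124 delta now [-0.0006  0.0035 -0.1648] delta after turn [ 0.0006 -0.0035 -0.1648] F [-0.1 -0.4  0.1] w 0.0845
```

```bash
python3 steer.py '{"increments":[[0, 0, -0.03, 0], [0, 0, -0.04, 0], [0, 0, -0.04, 0], [0, 0, -0.04, -0.1], [0, 0, -0.015, -0.12]]}'|sed -n 2p
python3 steer.py '{"increments":[[0, 0, 0, -0.12], [0, 0, 0, -0.12], [0, 0, 0, -0.12], [0, 0, 0, -0.064], [0.03, 0, 0, 0]]}'|sed -n 2p
python3 steer.py '{"increments":[[0.04, 0.0015, 0, 0], [0.04, 0.0015, 0, 0], [0.04, 0.0015, 0, 0], [0.03, 0, 0, 0], [0.01, 0, 0, 0]]}'|sed -n 2p
python3 steer.py '{"increments":[[0, 0, 0, 0], [0, 0, 0, 0], [0, 0, 0, 0]]}'|sed -n 2p
python3 g2.py
python3 - <<'E'
from h import *
go(.576,.2275,.150,1.4426)
p=manip.get_state()["position"];d=manip.get_image("wrist")["img"];cv2.imwrite("pics/w12.png",d[:,:,::-1])
R,G,B=[d[:,:,i].astype(int) for i in range(3)];m=((R>G+50)&(R>B+50)).astype(np.uint8)
n,l,st,ce=cv2.connectedComponentsWithStats(m)
for i in range(1,n):
    if st[i,4]>60:print("red",st[i],ce[i].round(1),wray(ce[i],p[2]-.160).round(4))
E
```

```text
position: [0.5499, 0.0393, 0.2463]
position: [0.551, 0.0655, 0.2403]
position: [0.5763, 0.2317, 0.2398]
position: [0.5759, 0.2258, 0.2401]
dial [0.6588 0.212 ] R 0.0295 rot -0.003 n 839 1000 needle 0.419 min 0.42 dark 248 409
t 31.80 pos [0.576  0.2256 0.2402] yaw 1.442 turn -0.001 delta now [ 0.002  -0.0002  0.0902] delta after turn [ 0.0018 -0.0003  0.0902] F [ 0.3 -0.6  0.3] w 0.0851
red [257 183  26  51 996] [270.5 210.8] [ 0.011  -0.002   0.0802]
red [322 191  19  24 249] [330.4 201.7] [0.0174 0.0378 0.0802]
```

```bash
python3 - <<'E'
from h import *
for v in(183,200,217,234):print(v,wray((270,v),.2402-.161).round(4))
d=cv2.imread("pics/w12.png");print([tuple(d[v,270][::-1]) for v in range(180,240,3)])
E
```

```text
183 [ 0.0304 -0.0022  0.0792]
200 [ 0.0189 -0.0023  0.0792]
217 [ 0.007  -0.0023  0.0792]
234 [-0.0054 -0.0023  0.0792]
[(np.uint8(62), np.uint8(62), np.uint8(59)), (np.uint8(75), np.uint8(21), np.uint8(19)), (np.uint8(72), np.uint8(22), np.uint8(23)), (np.uint8(78), np.uint8(33), np.uint8(28)), (np.uint8(70), np.uint8(13), np.uint8(14)), (np.uint8(69), np.uint8(14), np.uint8(10)), (np.uint8(71), np.uint8(17), np.uint8(18)), (np.uint8(65), np.uint8(8), np.uint8(8)), (np.uint8(71), np.uint8(14), np.uint8(12)), (np.uint8(74), np.uint8(11), np.uint8(10)), (np.uint8(69), np.uint8(10), np.uint8(9)), (np.uint8(98), np.uint8(23), np.uint8(24)), (np.uint8(136), np.uint8(32), np.uint8(33)), (np.uint8(152), np.uint8(36), np.uint8(35)), (np.uint8(154), np.uint8(32), np.uint8(35)), (np.uint8(151), np.uint8(35), np.uint8(31)), (np.uint8(153), np.uint8(40), np.uint8(36)), (np.uint8(146), np.uint8(33), np.uint8(31)), (np.uint8(28), np.uint8(29), np.uint8(22)), (np.uint8(29), np.uint8(21), np.uint8(18))]
```

```bash
python3 steer.py '{"increments":[[0.0045, -0.002, 0.02, 0], [0, 0, 0.03, 0], [0, 0, 0.025, 0], [0, 0, 0.015, 0], [0, 0, 0, 0]]}'|sed -n 2,4p
python3 steer.py '{"increments":[[0, 0, 0, 0], [0, 0, 0, 0], [0, 0, 0, 0], [0, 0, 0, 0], [0, 0, 0, 0]]}' 0 30|sed -n 2,6p
python3 steer.py '{"increments":[[0, 0, 0, 0], [0, 0, 0, 0]]}'|sed -n 2,6p;python3 g2.py
```

```text
position: [0.5724, 0.2298, 0.1466]
ee_rot: [-0.002, 0.751, 0.66, -0.004]
contact_force: [-0.3, -0.7, -0.1]
position: [0.5755, 0.2321, 0.1515]
ee_rot: [0.001, 0.751, 0.661, 0.001]
contact_force: [-0.1, -0.2, -0.3]
width: 0.0249
gripper_force: 0.0
position: [0.5748, 0.2322, 0.1514]
ee_rot: [0.0, 0.751, 0.661, 0.0]
contact_force: [-2.5, 0.2, 5.7]
width: 0.0176
gripper_force: 32.5
dial [0.6587 0.2121] R 0.0296 rot -0.002 n 842 1023 needle 0.421 min 0.42 dark 249 411
```

```bash
python3 steer.py '{"increments":[[0.006, 0, 0, 0], [0.006, 0, 0, 0], [0.0065, 0, 0.0005, 0], [0.0063, 0, 0.0010, 0], [0.006, 0, 0.0014, 0]]}'|sed -n 2,6p
python3 steer.py '{"increments":[[0.006, 0, 0.0018, 0], [0.006, 0, 0.0022, 0], [0.0057, 0, 0.0026, 0], [0.0055, 0, 0.003, 0], [0, 0, 0, 0]]}'|sed -n 2,6p; python3 g2.py
python3 -c "
from h import *
go(.587,.3237,.087,1.4426)"
```

```text
position: [0.5783, 0.2595, 0.1482]
ee_rot: [0.002, 0.75, 0.661, -0.003]
contact_force: [-2.5, -8.5, 6.3]
width: 0.0172
gripper_force: 33.7
position: [0.5814, 0.2842, 0.1379]
ee_rot: [0.001, 0.75, 0.661, -0.002]
contact_force: [-1.2, -4.5, 3.7]
width: 0.0175
gripper_force: 33.6
dial [0.6585 0.2101] R 0.0295 rot 0.006 n 802 1003 needle 0.862 min 0.87 dark 267 396
t 33.78 pos [0.5815 0.2842 0.1379] yaw 1.444 turn 0.002 delta now [0.0401 0.0005 0.0507] delta after turn [0.0399 0.0004 0.0509] F [-0.5 -4.5  4.4] w 0.0174
```

```bash
python3 steer.py '{"increments":[[0.0084, 0, 0.0056, 0], [0.0078, 0, 0.0067, 0], [0.0068, 0, 0.0075, 0], [0.006, 0, 0.0083, 0], [0, 0, 0, 0]]}'|sed -n 2,6p; python3 g2.py
python3 steer.py '{"increments":[[0.0049, 0, 0.0089, 0], [0.0038, 0, 0.0095, 0], [0.0024, 0, 0.009, 0], [0, 0, 0.004, 0], [0, 0, 0, 0]]}'|sed -n 2,6p; python3 g2.py
python3 -c "
from h import *
go(.587,.3237,.087,1.4426)"
```

```text
position: [0.5854, 0.3151, 0.1091]
ee_rot: [-0.0, 0.751, 0.661, 0.0]
contact_force: [0.4, 0.4, -1.0]
width: 0.0173
gripper_force: 30.0
dial [0.6583 0.2087] R 0.0294 rot 0.003 n 789 956 needle 1.234 min 1.24 dark 268 392
position: [0.5872, 0.3279, 0.0787]
ee_rot: [-0.001, 0.751, 0.66, 0.002]
contact_force: [-0.6, 5.6, 2.2]
width: 0.0176
gripper_force: 29.2
dial [0.658  0.2078] R 0.0297 rot 0.008 n 813 959 needle 1.519 min 1.52 dark 269 392
t 34.72 pos [0.5872 0.3278 0.0787] yaw 1.443 turn -0.000 delta now [-0.0041  0.0003 -0.0083] delta after turn [-0.0041  0.0003 -0.0083] F [-1.3  4.8  1.6] w 0.0173
```

```bash
python3 steer.py '{"increments":[[0, 0, 0.005, 0], [0, 0, 0, 0], [0, 0, 0, 0]]}'|sed -n 2,4p; python3 g2.py
python3 steer.py '{"increments":[[0, 0, 0.005, 0], [0, 0, 0, 0], [0, 0, 0, 0]]}'|sed -n 2,4p; python3 g2.py
```

```text
position: [0.5873, 0.3284, 0.0744]
ee_rot: [-0.001, 0.751, 0.66, 0.003]
contact_force: [-1.1, 5.6, 5.0]
dial [0.6581 0.2076] R 0.0296 rot 0.007 n 823 973 needle 1.557 min 1.56 dark 270 393
position: [0.5874, 0.3288, 0.0697]
ee_rot: [-0.002, 0.751, 0.66, 0.003]
contact_force: [-1.8, 6.1, 4.8]
dial [0.658  0.2072] R 0.0295 rot 0.008 n 767 964 needle 1.598 min 1.60 dark 273 394
```

```bash
python3 steer.py '{"increments":[[0, 0, 0.004, 0], [0, 0, 0, 0], [0, 0, 0, 0]]}'|sed -n 2,4p; python3 g2.py
python3 steer.py '{"increments":[[0, 0, 0.004, 0], [0, 0, 0, 0], [0, 0, 0, 0]]}'|sed -n 2,4p; python3 g2.py
```

```text
position: [0.5875, 0.3288, 0.0691]
ee_rot: [-0.001, 0.751, 0.66, 0.004]
contact_force: [-5.8, 4.6, 20.9]
dial [0.658  0.2072] R 0.0295 rot 0.008 n 779 975 needle 1.599 min 1.60 dark 273 394
position: [0.5876, 0.3287, 0.0671]
ee_rot: [-0.001, 0.751, 0.66, 0.004]
contact_force: [-7.7, 1.7, 28.9]
dial [0.658  0.2072] R 0.0295 rot 0.008 n 781 981 needle 1.601 min 1.60 dark 271 394
```

```bash
python3 steer.py '{"increments":[[0, 0, -0.006, 0], [0, 0, 0, 0]]}'|sed -n 2,4p
python3 steer.py '{"increments":[[0, 0, 0, 0], [0, 0, 0, 0], [0, 0, 0, 0], [0, 0, 0, 0], [0, 0, 0, 0]]}' .085|sed -n 2,6p
python3 steer.py '{"increments":[[0, 0, -0.03, 0], [0, 0, -0.04, 0], [0, 0, -0.04, 0], [0, 0, -0.03, 0], [0, 0, 0, 0]]}'|sed -n 2,4p
python3 steer.py '{"increments":[[0.03, 0, 0, 0], [0.03, 0, 0, 0], [0, 0, 0, 0], [0, 0, 0, 0], [0, 0, 0, 0]]}'|sed -n 2,4p
python3 g2.py
python3 - <<'E'
from h import *
for n in("scene","top"):
    d=manip.get_image(n)["img"];cv2.imwrite(f"pics/{n}13.png",d[:,:,::-1])
    R,G,B=[d[:,:,i].astype(int) for i in range(3)];m=((R>G+40)&(R>B+40)).astype(np.uint8)
    k,l,st,ce=cv2.connectedComponentsWithStats(m)
    print(n,[(st[i].tolist(),ce[i].round(1).tolist()) for i in range(1,k) if st[i,4]>12])
    b=((R>G+8)&(R>B+14)&(R<95)&(R>30)).astype(np.uint8)
    k,l,st,ce=cv2.connectedComponentsWithStats(b)
    print(" brown",[(st[i].tolist(),ce[i].round(1).tolist()) for i in range(1,k) if st[i,4]>60])
S=np.array([.566,.1625,.012])
print("expected head top",proj("top",S+[0,0,.135]),proj("scene",S+[0,0,.13]),"foot",proj("top",S+[0,0,.045]))
e=np.array([.5762,.2413,.062])+.097*np.cos(.24)*np.array([.128,.9918,0])+[0,0,.101*np.sin(.24)+.008]
print("lever end expect",proj("top",e),proj("scene",e))
E
```

```text
position: [0.5873, 0.3284, 0.0687]
ee_rot: [-0.001, 0.751, 0.66, 0.003]
contact_force: [-0.7, 6.1, 5.6]
position: [0.5868, 0.325, 0.0656]
ee_rot: [-0.0, 0.751, 0.66, -0.001]
contact_force: [-0.1, 0.0, 0.5]
width: 0.0769
gripper_force: 0.0
position: [0.5905, 0.3268, 0.2142]
ee_rot: [0.002, 0.751, 0.66, 0.007]
contact_force: [0.2, 1.1, 0.8]
position: [0.5941, 0.3844, 0.2051]
ee_rot: [0.0, 0.751, 0.661, -0.001]
contact_force: [-0.2, -0.2, 0.2]
dial [0.658  0.2073] R 0.0295 rot 0.012 n 789 985 needle 1.583 min 1.59 dark 269 392
scene [([339, 122, 13, 16, 94], [345.0, 129.4]), ([340, 162, 4, 7, 22], [341.5, 165.0])]
 brown [([89, 0, 46, 28, 368], [119.5, 10.6]), ([281, 0, 20, 7, 92], [292.1, 2.1]), ([27, 31, 57, 53, 179], [52.2, 58.9]), ([0, 51, 43, 34, 209], [28.1, 69.1]), ([10, 101, 31, 33, 536], [25.6, 117.8]), ([438, 123, 9, 9, 68], [442.1, 126.9]), ([315, 139, 15, 13, 143], [322.4, 145.0]), ([325, 256, 16, 12, 83], [332.0, 262.6]), ([0, 371, 12, 19, 172], [4.5, 380.2])]
top [([156, 194, 11, 8, 58], [160.6, 197.7]), ([93, 213, 29, 11, 234], [107.0, 218.4])]
 brown [([0, 93, 9, 8, 64], [3.8, 96.4]), ([11, 107, 16, 14, 168], [18.2, 113.2]), ([278, 147, 20, 12, 95], [286.4, 153.8]), ([154, 211, 27, 25, 459], [165.3, 222.2]), ([0, 370, 16, 50, 333], [4.6, 398.3])]
expected head top [166.53432788 223.36488603] [320.57460716 146.22978138] foot [175.34926498 226.33002672]
lever end expect [ 91.53098334 217.01514467] [350.42850727 121.24855986]
```

```bash
python3 -c "
from rig import manip
print(manip.get_state()['clock'],manip.sign_off())"
```

```text
the job is handed in; nothing more can be done
37.4833 None
```

I handed the job in at 37.5 s: the bone stands upright in the clamp, the nut was set at about 0.42 (blue), the lever is fully over and the needle rests at about 1.59 (green), with the jar, caliper and brush untouched; however, on my first try at the plate the bone slipped out of the gripper and fell over beside it, so I picked it up again by the head and stood it properly.

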